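# Put the drink samples and the stirring pellet away after a test

## Robot

A 6-joint arm with a two-finger parallel gripper is mounted at the origin on the work surface. World frame = base frame: x ahead of the robot, y to its left, z up, the work surface at z = 0. Lengths are in m, angles in rad, forces in N, time in s.
With the tool pointing down it reaches from about 0.35 to 0.775 m from the base axis. Payload 7.3 kg.
Tool frame: the origin (TCP) lies on the front face of the gripper's body, between the roots of the fingers; the fingertips stand 66 mm ahead of it and the grasp point (between the pads) lies 47 mm ahead of it; z points along the fingers, y is the direction in which the jaws open and shut (so a half turn about z gives the same grasp; the last joint's range is limited). The gripper opens to 92 mm and grips with 3 to 60 N. Pads are 19 mm wide; open, the fingers measure 130 mm over their backs; the gripper's body (75 mm by 190 mm) begins 47 mm behind the grasp point.
Start: joints at [0.992, 0.342, 1.524, -0, 1.275, -0.146], TCP at [0.22, 0.477, 0.292] pointing down, gripper open.
Joint ranges: [-2.53, 2.53], [-0.77, 2.02], [0.04, 2.7], [-1, 4.14], [0.28, 2.66], [-3.11, 3.11]. Speed limits (rad/s): [2.57, 2.57, 3.14, 3.14, 3.14, 3.14].

## Interface

Orientations are given as [roll, pitch, yaw] about the fixed x, y, z axes, in that order (R = Rz(yaw) Ry(pitch) Rx(roll)).
In Python, from cell import observe, read_camera, hand_in, search_frame, tip_of gives the robot as it stands. The module is installed in compiled form; this text tells all that it offers.
- The arm moves only by the tool apply_moves, never from a script. Its argument "motion" is a list of rows, each an object with "offset": the shift along the tool's x, y, z in mm, a list of three; "rotation": the turn, a rotation vector about the tool's x, y, z in rad, a list of three. In form: [{"offset": [x, y, z], "rotation": [rx, ry, rz]}, ...]. A call has 1 to 12 rows; each row shifts and turns the pose as measured when the row begins, along the tool's axes as they then stand; what a row does not reach is not made up. A row lasts 1/12 s, in which the tool goes at most 41.7 mm and 7.16 degrees, less where a joint would pass 70% of its speed; a pose out of reach is approached as far as the arm can. A call with a gripper value outside its range is refused whole. "grip" is the closure, from 0 (fully open) to 1 (shut), set as the call begins (left out, the last holds). The fingers move at their own pace and stop on an object; "grip_force" is the grip in N (left out, the last holds). Time passes only in rows, so rows that do not move let the fingers close. It gives the time, the measured TCP pose, the force and the opening at its end, in the units of the state.
- observe(): the state, without advancing time (a new reading comes with each control period).
- read_camera(name): name is "side" or "top" or "wrist"; returns a dict with "img" (420x560x3 uint8, red, green, blue), "camera_matrix" (3x3 intrinsics, pixels), "R" (3x3) and "t" (3): a world point X has camera coordinates R X + t; the wrist camera has in their place "tool_from_camera" (4x4, takes a point from camera to tool coordinates, whose origin is the TCP and whose axes are the flange's). Camera axes: x right, y down, z forward; pixel columns grow to the right and rows downward; lengths in m; the calibration is good to about 2 mm. A picture is of the moment at which its call begins: read the wrist's pose just before it. There is no depth.
- hand_in(): hands the job in, once; it reports no verdict.
Trained networks look in a picture, given as the dict that the camera call returned (one of the last four; its "shot" number tells which), for a name from the list of things; names that differ only in an ending like _2 or _b are one class to them, and where a whole thing is asked for, a point or a joint stands for the part that bears it (a point fixed in the world has none). Each returns a list of dicts, best first, with "score" (0 to 1); they miss things now and then, are a little off and sometimes report something else, mostly with a low value. They report only what shows in the picture. A call takes as long as a camera call.
- search_frame(query, picture): "location" ([x, y, z] in m, in world coordinates, good to about 4 mm: the middle of the surface that is visible of it).
- tip_of(query, picture): "location" ([x, y, z] in m, in world coordinates, good to about 4 mm: a listed point, or the origin of a listed thing).
The state is a dict: "time": time; "qpos": joint angles; "qvel": joint speeds; "joint_efforts": joint torques, N m; "tool_pos": TCP position; "tool_rot": TCP orientation; "contact_force": force on the tool from outside, world axes, zero at the start; "torque": the same for the moment, N m; "opening": finger opening in m.
Only numpy, scipy, OpenCV 4.12 (cv2) and the standard library are available. Lean on these libraries where they do the work, as an engineer would, in place of code of your own. Each camera call takes 0.05 s, during which the arm holds its last target.

## Task

Clear up after the drink test: stand the three closed sample containers (those with black screw caps) upright in the grey metal carrier, each in the bay cut for its size - the slim round bottle in the narrowest, the square bottle in the middle one, the jar in the widest - and let the steel stirring pellet go into the funnel so that it ends at the bottom of its keeper tube. Do not drop or tip over the containers. The open slim bottle and the open jar have no cap and do not belong: leave them standing where they are.

Things in the scene. Friction and masses are not known exactly. Their poses are not given: they have to be found in the camera images.
- slim_mid (a point): Capped slim round bottle, loose, amber glass: body 34 mm diameter, straight sides from 0 to 64 mm above its underside, then a shoulder and a black screw cap of 25 mm diameter; 100 mm high in all, about 0.12 kg. The point is on its axis half-way up (50 mm above the underside); z is up.
- square_mid (a point): Capped square bottle, loose, amber glass: body 44 x 44 mm with flat sides from 0 to 66 mm above its underside, black round screw cap of 32 mm diameter; 92 mm high in all, about 0.16 kg. The point is on its axis half-way up (46 mm above the underside); x and y are square to the flat sides, z is up.
- jar_mid (a point): Capped wide round jar, loose, amber glass: body 58 mm diameter, straight from 0 to 66 mm above its underside, black screw lid of 54 mm diameter; 84 mm high in all, about 0.18 kg. The point is on its axis half-way up (42 mm above the underside); z is up.
- pellet_mid (a point): Steel stirring pellet, loose: plain upright cylinder, 18 mm diameter, 22 mm high, about 44 g. The point is its centre (11 mm above its underside at the start); z is its axis.
- open_slim_mid (a point): Open slim round bottle without a cap, loose, does not belong in the carrier: amber glass body like the capped slim bottle (34 mm diameter), narrow open neck of 23 mm over the lip, 86 mm high. The point is on its axis half-way up (43 mm above the underside).
- open_jar_mid (a point): Open empty jar without a lid, loose, does not belong in the carrier: amber glass, 58 mm diameter, open mouth of 52 mm over the rim, 78 mm high. The point is on its axis 39 mm above its underside.
- carrier: Grey metal tray, fixed, 84 (x) by 212 mm (y) plus 10 mm lip at each end. Origin: centre of underside. Floor 4 mm, walls and dividers 4 mm thick, tops 24 mm above bench. Three bays in a row along y, each 76 mm deep along x, centred on x = 0: narrowest 50 mm wide at y = -77 mm, middle 64 wide at y = -16, widest 82 wide at y = +61. Close fingers along its x, gripping 48 mm or more above a container's foot.
- keeper: White keeper tube with funnel mouth, fixed, on a round steel foot of 90 mm diameter. Origin: centre of its underside, on the axis; z up. Mouth about 92 mm inside, 100 mm outside diameter, rim 105 mm above the bench; it narrows to a tube of 36 mm bore at 60 mm height; tube floor 5 mm above the bench. A pellet released over the mouth near the axis slides down into the tube.

How it is judged:
At the end, for the whole second after the job is handed in: Capped slim, square and jar stand upright (7 deg) on the floor of the narrow, middle and wide bay (14 mm across, 22 mm along depth, 6 mm in height), released, at rest; pellet at rest in the tube (below 30 mm, 14 mm of axis); open bottle and open jar upright within 30 mm of their starts (y of slim_mid in the frame of carrier between -0.091 and -0.063 m and x of slim_mid in the frame of carrier between -0.022 and 0.022 m and z of slim_mid in the frame of carrier between 0.048 and 0.06 m and angle between each of slim_mid, square_mid, jar_mid, open_slim_mid, open_jar_mid's own z axis and vertical below 0.12 rad and linear speed of each of slim, square, jar, pellet below 0.02 m/s and contact force between each of slim, square, jar and the fingers below 0.1 N and y of square_mid in the frame of carrier between -0.03 and -0.002 m and x of square_mid in the frame of carrier between -0.022 and 0.022 m and z of square_mid in the frame of carrier between 0.044 and 0.056 m and y of jar_mid in the frame of carrier between 0.047 and 0.075 m and x of jar_mid in the frame of carrier between -0.022 and 0.022 m and z of jar_mid in the frame of carrier between 0.04 and 0.052 m and horizontal distance between pellet_mid and keeper below 0.014 m and z of pellet_mid in the frame of keeper below 0.03 m and distance of each of open_slim_mid, open_jar_mid from where it was at the start of the episode below 0.03 m); the robot touches nothing.
It fails at once if a capped container is tipped by more than 40 degrees (angle between any of slim_mid, square_mid, jar_mid's own z axis and vertical above 0.7 rad).
It fails at once if a capped container is dropped or thrown: faster than 0.7 m/s with no finger on it ((linear speed of slim above 0.7 m/s and contact force between slim and the fingers below 0.05 N) or (linear speed of square above 0.7 m/s and contact force between square and the fingers below 0.05 N) or (linear speed of jar above 0.7 m/s and contact force between jar and the fingers below 0.05 N)).
It fails at once if the open bottle or open jar is moved by more than 30 mm (distance of any of open_slim_mid, open_jar_mid from where it was at the start of the episode above 0.03 m).
It also fails if it takes over 102 s, if anything falls off the work surface, if the arm or the gripper's body presses on something with over 40 N, if the wrist force passes 120 N, or if a joint passes its speed limit or range.

## Working session

There is one attempt and no reset: what is moved stays moved. The work goes in short steps, Python scripts to look and compute and a tool call to move; the robot and the scene stay as the last step left them, time stands still between calls to the robot, and variables do not carry over. Pictures are saved under pics/ and viewed, and the job is handed in when it is done.

Besides the shell and the picture viewer there is one more tool, called after ">>>" as a command line: name --argument value ..., lists and objects as JSON in quotes. apply_moves: Moves the arm, as the interface text tells. Its arguments: {"type":"object","properties":{"motion":{"type":"array"},"grip":{"type":"number"},"grip_force":{"type":"number"}},"required":["motion"]}

```bash
mkdir -p pics; python3 - <<'E'
from cell import *
import cv2
s=observe();print({k:s[k] for k in ['time','tool_pos','tool_rot','opening','contact_force']})
for n in ['top','side']:
    p=read_camera(n); cv2.imwrite(f'pics/{n}0.png',p['img'][:,:,::-1])
    for q in ['slim_mid','square_mid','jar_mid','pellet_mid','open_slim_mid','open_jar_mid','carrier','keeper']:
        print(n,q,[(round(d['score'],2),[round(float(v),4) for v in d['location']]) for d in tip_of(q,p)[:3]])
print(observe()['time'])
E
```

```text
{'time': 0.0, 'tool_pos': array([0.22000918, 0.47634221, 0.2915634 ]), 'tool_rot': array([-3.14010150e+00, -2.24626724e-04,  2.70877281e+00]), 'opening': 0.09161215500355017, 'contact_force': array([-0.01308314, -0.36085822,  0.38373213])}
top slim_mid [(0.52, [0.4676, 0.0625, 0.0469])]
top square_mid [(0.74, [0.6642, -0.209, 0.0481])]
top jar_mid [(0.56, [0.654, -0.0852, 0.0407])]
top pellet_mid [(0.49, [0.6492, 0.1898, 0.0169])]
top open_slim_mid [(0.64, [0.6795, 0.0614, 0.044]), (0.59, [0.6641, -0.2072, 0.0473])]
top open_jar_mid [(0.96, [0.4531, -0.0574, 0.0366])]
top carrier [(0.58, [0.49, 0.2681, 0.0016])]
top keeper [(0.94, [0.5061, -0.2875, -0.0015])]
side slim_mid [(0.57, [0.4698, 0.0695, 0.0474])]
side square_mid [(0.79, [0.6703, -0.2069, 0.0452])]
side jar_mid [(0.68, [0.6526, -0.0847, 0.0424])]
side pellet_mid [(0.61, [0.6497, 0.193, 0.0149])]
side open_slim_mid [(0.66, [0.6819, 0.0625, 0.0428]), (0.28, [0.4533, -0.0599, 0.0404])]
side open_jar_mid [(0.83, [0.4566, -0.0635, 0.038])]
side carrier [(0.82, [0.4892, 0.2756, -0.0023])]
side keeper [(0.81, [0.5065, -0.2909, 0.0011])]
0.9
```

View pictures.

View pics/top0.png

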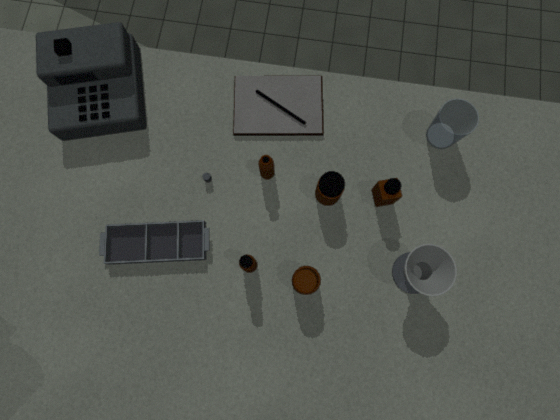

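View pics/side0.png

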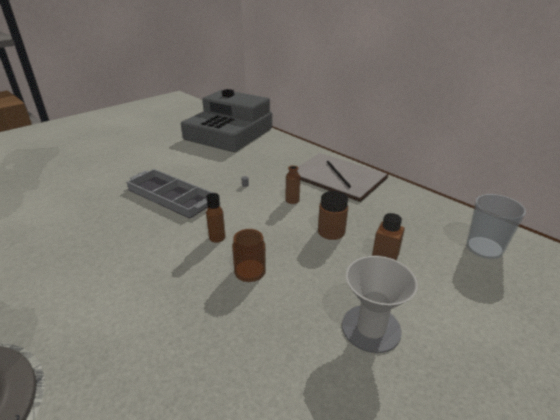

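```bash
cat > h.py <<'E'
import numpy as np,cv2
from cell import *
from scipy.spatial.transform import Rotation as Ro
def proj(p,X):
    c=p['R']@np.asarray(X,float).T.reshape(3,-1)+np.reshape(p['t'],(3,1)); u=p['camera_matrix']@c; return (u[:2]/u[2]).T
def wristRt(p,s):
    T=np.eye(4);T[:3,:3]=Ro.from_euler('xyz',s['tool_rot']).as_matrix();T[:3,3]=s['tool_pos']
    M=np.linalg.inv(T@p['tool_from_camera']); p['R']=M[:3,:3];p['t']=M[:3,3]; return p
def rect(p,x0,x1,y0,y1,z,mmpp=1.0):
    # out: up=+x, left=+y
    w=int((y1-y0)*1000/mmpp);h=int((x1-x0)*1000/mmpp)
    xs=x1-(np.arange(h)+.5)*mmpp/1000; ys=y1-(np.arange(w)+.5)*mmpp/1000
    Y,X=np.meshgrid(ys,xs); P=np.stack([X.ravel(),Y.ravel(),np.full(X.size,z)],1)
    uv=proj(p,P).astype(np.float32).reshape(h,w,2)
    return cv2.remap(p['img'],uv[...,0],uv[...,1],cv2.INTER_CUBIC)
E
python3 - <<'E'
from h import *
p=read_camera('top')
a=rect(p,.40,.58,.13,.42,.024,.5)
b=rect(p,.60,.72,-.27,-.13,.066,.5)
c=rect(p,.60,.72,-.27,-.13,.0,.5)
o=np.zeros((600,580,3),np.uint8); o[:360,:580]=a; o[360:600,:280]=b; o[360:600,290:570]=c
cv2.imwrite('pics/r0.png',o[:,:,::-1])
E
```

```text
Traceback (most recent call last):
ValueError: could not broadcast input array from shape (359,580,3) into shape (360,580,3)
```

```bash
sed -i 's/int((\(.\)1-\(.\)0)\*1000\/mmpp)/int(round((\11-\20)*1000\/mmpp))/g' h.py
python3 - <<'E'
from h import *
p=read_camera('top')
a=rect(p,.40,.58,.13,.42,.024,.5)
b=rect(p,.60,.72,-.27,-.13,.066,.5)
c=rect(p,.60,.72,-.27,-.13,.0,.5)
o=np.zeros((600,580,3),np.uint8); o[:360,:580]=a; o[360:600,:280]=b; o[360:600,290:570]=c
cv2.imwrite('pics/r0.png',np.clip(o[:,:,::-1].astype(float)*1.8,0,255).astype(np.uint8))
E
```

```text
(no output)
```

View pics/r0.png

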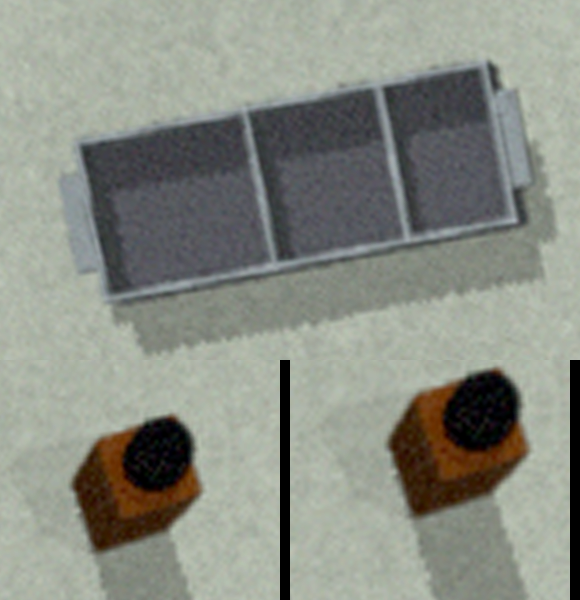

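```bash
cat >> h.py <<'E'
def plan(pos,yaw=None,s=None,dp=38,dr=.115):
    s=s or observe(); R=Ro.from_euler('xyz',s['tool_rot']); p=np.array(s['tool_pos'])
    if yaw is None: yaw=s['tool_rot'][2]
    Rt=Ro.from_euler('xyz',[np.pi,0,yaw]); d=np.array(pos)-p
    rv=(R.inv()*Rt).as_rotvec(); n=int(max(np.ceil(np.linalg.norm(d)*1000/dp),np.ceil(np.linalg.norm(rv)/dr),1))
    print('at',np.round(p,4),np.round(s['tool_rot'],4),'op',round(float(s['opening']),4),'F',np.round(s['contact_force'],1),'t',round(float(s['time']),2),'n',n)
    rows=[]
    for i in range(n):
        o=R.inv().apply(d/n)*1000
        rows.append('{"offset":[%s],"rotation":[%s]}'%(','.join('%g'%round(v,0 if n>1 else 1) for v in o),','.join('%g'%round(v,2 if n>1 else 3) for v in rv/n)))
        R=R*Ro.from_rotvec(rv/n)
    for i in range(0,n,12): print('['+','.join(rows[i:i+12])+']')
E
python3 -c "
from h import *
plan([.43,.08,.27],1.759)"
```

```text
at [0.2202 0.4766 0.2922] [3.1416 0.     2.7088] op 0.0921 F [0.1 0.7 0.3] t 1.0 n 12
[{"offset":[-30,-23,2],"rotation":[0,-0,0.08]},{"offset":[-31,-20,2],"rotation":[0,-0,0.08]},{"offset":[-33,-18,2],"rotation":[0,-0,0.08]},{"offset":[-34,-15,2],"rotation":[0,-0,0.08]},{"offset":[-35,-12,2],"rotation":[0,-0,0.08]},{"offset":[-36,-9,2],"rotation":[0,-0,0.08]},{"offset":[-37,-7,2],"rotation":[0,-0,0.08]},{"offset":[-37,-4,2],"rotation":[0,-0,0.08]},{"offset":[-37,-1,2],"rotation":[0,-0,0.08]},{"offset":[-37,2,2],"rotation":[0,-0,0.08]},{"offset":[-37,5,2],"rotation":[0,-0,0.08]},{"offset":[-36,8,2],"rotation":[0,-0,0.08]}]
```

>>> apply_moves --motion '[{"offset": [-30,-23,2],"rotation": [0,0,0.08]},{"offset": [-31,-20,2],"rotation": [0,0,0.08]},{"offset": [-33,-18,2],"rotation": [0,0,0.08]},{"offset": [-34,-15,2],"rotation": [0,0,0.08]},{"offset": [-35,-12,2],"rotation": [0,0,0.08]},{"offset": [-36,-9,2],"rotation": [0,0,0.08]},{"offset": [-37,-7,2],"rotation": [0,0,0.08]},{"offset": [-37,-4,2],"rotation": [0,0,0.08]},{"offset": [-37,-1,2],"rotation": [0,0,0.08]},{"offset": [-37,2,2],"rotation": [0,0,0.08]},{"offset": [-37,5,2],"rotation": [0,0,0.08]},{"offset": [-36,8,2],"rotation": [0,0,0.08]}]' --grip 0.25

```text
time: 2.0
tool_pos: [0.425, 0.0662, 0.2676]
tool_rot: [3.134, -0.005, 1.718]
contact_force: [1.3, 0.4, -0.6]
opening: 0.0688
```

```bash
cat > w.py <<'E'
from h import *
import sys
s=observe();p=wristRt(read_camera('wrist'),s)
cv2.imwrite('pics/%s.png'%sys.argv[1],np.clip(p['img'][:,:,::-1].astype(float)*1.5,0,255).astype(np.uint8))
print(np.round(s['tool_pos'],4),np.round(s['tool_rot'],4),round(float(s['opening']),4),s['time'],'cam',np.round(-p['R'].T@p['t'],3))
for q in sys.argv[2:]: print(q,[(round(d['score'],2),[round(float(v),4) for v in d['location']]) for d in tip_of(q,p)[:3]])
E
python3 w.py w1 slim_mid open_jar_mid carrier
```

```text
[0.425  0.0662 0.2676] [ 3.1344 -0.0047  1.718 ] 0.0688 2.0 cam [0.415 0.131 0.36 ]
slim_mid []
open_jar_mid [(0.73, [0.4543, -0.0563, 0.039])]
carrier []
```

View pics/w1.png

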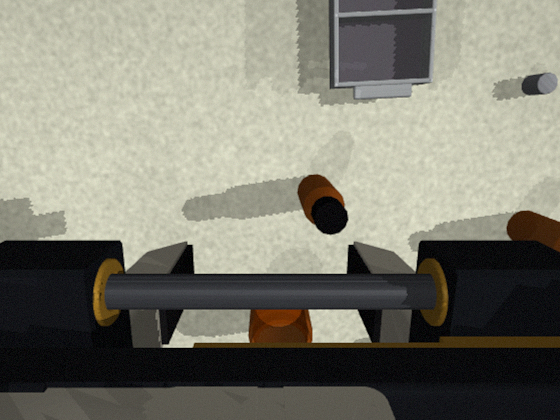

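```bash
cat >> h.py <<'E'
def ray(p,uv,z):
    d=p['R'].T@np.linalg.inv(p['camera_matrix'])@np.array([uv[0],uv[1],1.]); c=-p['R'].T@p['t']
    return c+d*(z-c[2])/d[2]
def dark(p,x,y,z,r,thr=30):
    """centroid of black cap near predicted place"""
    u=proj(p,[[x,y,z]])[0]; k=proj(p,[[x,y+r,z]])[0]; R=np.linalg.norm(u-k)*2
    g=p['img'].max(2); v,uu=np.mgrid[:g.shape[0],:g.shape[1]]
    m=((g<thr)&((uu-u[0])**2+(v-u[1])**2<R*R)).astype(np.uint8)
    n,l,st,ce=cv2.connectedComponentsWithStats(m); i=1+np.argmax(st[1:,4]); c=ce[i]
    return c,st[i],ray(p,c,z)
E
python3 - <<'E'
from h import *
s=observe();p=wristRt(read_camera('wrist'),s);print(np.round(s['tool_pos'],4))
print('wrist slim',ray(p,(329.5,215.5),.1))
p=read_camera('top')
for n,x,y,z,r in [('slim',.468,.065,.1,.0125),('square',.667,-.208,.092,.016),('jar',.653,-.085,.084,.027)]:
    for t in (25,40): print(n,dark(p,x,y,z,r,t))
plan([.468,.065,.2],1.759)
E
```

```text
[0.4246 0.0675 0.2673]
wrist slim [0.467931   0.06909046 0.1       ]
slim (array([257. , 266.5]), array([257, 266,   1,   2,   2], dtype=int32), array([0.46401217, 0.04093757, 0.1       ]))
slim (array([233.3, 260.2]), array([232, 255,   4,  11,  20], dtype=int32), array([0.46918572, 0.08772078, 0.1       ]))
square (array([391.88659794, 186.14948454]), array([384, 179,  16,  16, 194], dtype=int32), array([ 0.66353747, -0.20211158,  0.092     ]))
square (array([391.97685185, 186.22685185]), array([384, 178,  17,  17, 216], dtype=int32), array([ 0.6634025 , -0.20230654,  0.092     ]))
jar (array([331.07028112, 184.02208835]), array([319, 172,  25,  25, 498], dtype=int32), array([ 0.65227435, -0.08062118,  0.084     ]))
jar (array([331.0505618 , 184.12359551]), array([318, 171,  27,  27, 534], dtype=int32), array([ 0.65205437, -0.08060734,  0.084     ]))
at [0.424  0.0689 0.2674] [ 3.1355 -0.0051  1.7236] op 0.0689 F [-1.  -0.6 -0.1] t 2.3 n 3
[{"offset":[-4,14,23],"rotation":[0,-0,-0.01]},{"offset":[-4,14,23],"rotation":[0,-0,-0.01]},{"offset":[-4,14,23],"rotation":[0,-0,-0.01]}]
```

```bash
python3 -c "
from h import *
plan([.468,.068,.16],1.759,dp=26)"
```

```text
at [0.424  0.0689 0.2674] [ 3.1355 -0.0051  1.7236] op 0.0689 F [-1.  -0.6 -0.1] t 2.3 n 5
[{"offset":[-2,9,22],"rotation":[0,-0,-0.01]},{"offset":[-2,9,22],"rotation":[0,-0,-0.01]},{"offset":[-2,9,22],"rotation":[0,-0,-0.01]},{"offset":[-2,9,22],"rotation":[0,-0,-0.01]},{"offset":[-2,9,21],"rotation":[0,-0,-0.01]}]
```

>>> apply_moves --motion '[{"offset": [-1,15,10],"rotation": [0,0,-0.01]},{"offset": [-1,15,20],"rotation": [0,0,-0.01]},{"offset": [0,13,25],"rotation": [0,0,-0.01]},{"offset": [0,1,25],"rotation": [0,0,0]},{"offset": [0,0,20],"rotation": [0,0,0]},{"offset": [0,0,0],"rotation": [0,0,0]},{"offset": [0,0,0],"rotation": [0,0,0]}]'

```text
time: 2.88
tool_pos: [0.4679, 0.0867, 0.1673]
tool_rot: [3.129, -0.005, 1.779]
contact_force: [0.7, -0.1, 0.4]
opening: 0.0685
```

```bash
python3 w.py w2; python3 -c "
from h import *
plan([.468,.068,.103],1.759,dp=25)"
```

```text
[0.4679 0.0867 0.1673] [ 3.1286 -0.0048  1.7785] 0.0685 2.8833 cam [0.453 0.151 0.259]
at [0.4678 0.0867 0.1675] [ 3.1285 -0.0049  1.7784] op 0.0689 F [ 0.2 -0.1 -0.2] t 2.93 n 3
[{"offset":[-6,-1,21],"rotation":[0,-0,0.01]},{"offset":[-6,-1,21],"rotation":[0,-0,0.01]},{"offset":[-6,-1,21],"rotation":[0,-0,0.01]}]
```

View pics/w2.png

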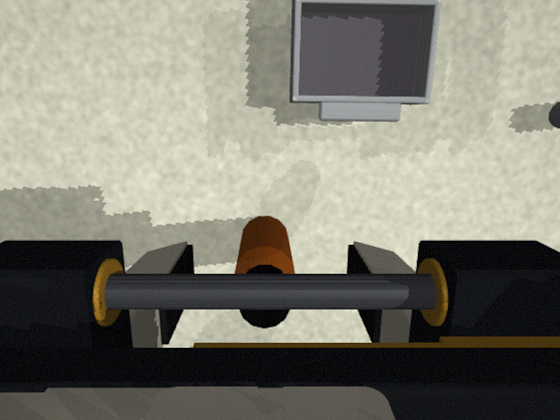

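>>> apply_moves --motion '[{"offset": [-18,-4,3],"rotation": [0.013,-0.005,0.02]},{"offset": [0,0,22],"rotation": [0,0,0]},{"offset": [0,0,20],"rotation": [0,0,0]},{"offset": [0,0,18],"rotation": [0,0,0]},{"offset": [0,0,0],"rotation": [0,0,0]}]'

```text
time: 3.35
tool_pos: [0.4714, 0.0708, 0.1113]
tool_rot: [3.126, 0.003, 1.765]
contact_force: [-1.0, -0.6, -0.3]
opening: 0.0688
```

```bash
python3 w.py w3; python3 -c "
from h import *
plan([.468,.068,.103],1.759,dp=25)"
```

```text
[0.4714 0.0708 0.1113] [3.1261 0.0034 1.7645] 0.0688 3.35 cam [0.457 0.136 0.203]
at [0.4723 0.0708 0.1128] [3.124  0.0038 1.7645] op 0.069 F [ 0.2 -0.9  0.9] t 3.4 n 1
[{"offset":[-1.9,-4.9,9.7],"rotation":[0.018,0.004,0.006]}]
```

View pics/w3.png

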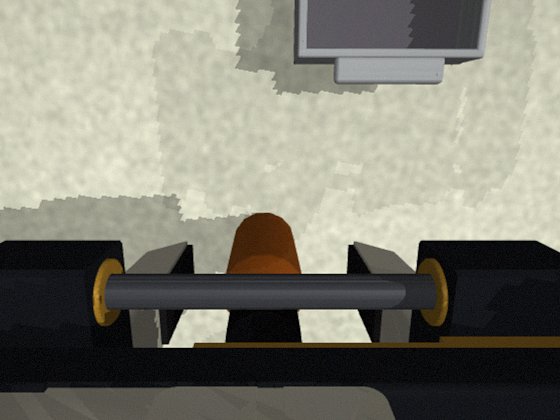

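>>> apply_moves --motion '[{"offset": [-2,-4,9],"rotation": [0.018,0.004,0]},{"offset": [0,0,0],"rotation": [0,0,0]},{"offset": [0,0,0],"rotation": [0,0,0]}]'

```text
time: 3.65
tool_pos: [0.4705, 0.0685, 0.1073]
tool_rot: [3.137, 0.001, 1.766]
contact_force: [-0.3, 0.1, 0.1]
opening: 0.0692
```

```bash
python3 -c "
from h import *
plan([.468,.068,.103],1.759,dp=25)"
```

```text
at [0.4705 0.0685 0.1073] [3.1372e+00 8.0000e-04 1.7662e+00] op 0.0692 F [-0.3  0.1  0.1] t 3.65 n 1
[{"offset":[-0,-2.6,4.3],"rotation":[0.004,0.001,0.007]}]
```

>>> apply_moves --motion '[{"offset": [0,-3,6],"rotation": [0.004,0,0]},{"offset": [0,0,0],"rotation": [0,0,0]}]'

```text
time: 3.82
tool_pos: [0.4682, 0.068, 0.1024]
tool_rot: [3.139, 0.001, 1.766]
contact_force: [-0.3, -0.5, -0.7]
opening: 0.0687
```

>>> apply_moves --motion '[{"offset": [0,0,0],"rotation": [0,0,0]},{"offset": [0,0,0],"rotation": [0,0,0]},{"offset": [0,0,0],"rotation": [0,0,0]},{"offset": [0,0,0],"rotation": [0,0,0]},{"offset": [0,0,0],"rotation": [0,0,0]},{"offset": [0,0,0],"rotation": [0,0,0]}]' --grip 1 --grip_force 20

```text
time: 4.32
tool_pos: [0.4686, 0.068, 0.1032]
tool_rot: [3.137, 0.002, 1.766]
contact_force: [0.8, 0.1, -1.7]
opening: 0.0335
```

```bash
python3 -c "
from h import *
plan([.468,.068,.103],1.759,dp=25)"
```

```text
at [0.4686 0.068  0.1032] [3.1371e+00 1.7000e-03 1.7664e+00] op 0.0335 F [ 0.8  0.1 -1.7] t 4.32 n 1
[{"offset":[0.1,-0.6,0.2],"rotation":[0.004,0.002,0.007]}]
```

>>> apply_moves --motion '[{"offset": [0,0,-15],"rotation": [0,0,0]},{"offset": [0,0,-25],"rotation": [0,0,0]},{"offset": [0,0,-30],"rotation": [0,0,0]},{"offset": [10,0,-10],"rotation": [0,0,0]},{"offset": [20,0,0],"rotation": [0,0,0]},{"offset": [10,0,0],"rotation": [0,0,0]},{"offset": [0,0,0],"rotation": [0,0,0]},{"offset": [0,0,0],"rotation": [0,0,0]}]'

```text
time: 4.98
tool_pos: [0.4588, 0.1081, 0.1848]
tool_rot: [-3.14, 0.001, 1.766]
contact_force: [-0.4, 0.0, -1.0]
opening: 0.0334
```

```bash
python3 w.py w4 carrier; python3 -c "
from h import *
s=observe();p=wristRt(read_camera('wrist'),s)
import pickle;pickle.dump(p,open('w4.pkl','wb'))
plan([.468,.068,.103],1.759,dp=25)"
```

```text
[0.4588 0.1081 0.1848] [-3.1401e+00  6.0000e-04  1.7659e+00] 0.0334 4.9833 cam [0.446 0.173 0.277]
carrier []
at [0.4589 0.1075 0.1846] [-3.1396e+00  5.0000e-04  1.7644e+00] op 0.0335 F [-0.8  0.6 -2.1] t 5.13 n 4
[{"offset":[-10,0,20],"rotation":[-0,0,0]},{"offset":[-10,0,20],"rotation":[-0,0,0]},{"offset":[-10,0,20],"rotation":[-0,0,0]},{"offset":[-10,0,20],"rotation":[-0,0,0]}]
```

View pics/w4.png

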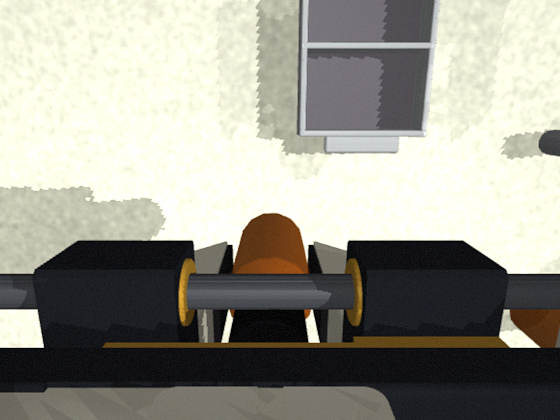

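```bash
python3 -c "
from h import *
import pickle;p=pickle.load(open('w4.pkl','rb'))
for u in [(300,135),(425,134),(302,45),(434,45)]: print(u,np.round(ray(p,u,.024),4))
"
```

```text
(300, 135) [0.4678 0.1615 0.024 ]
(425, 134) [0.5481 0.1779 0.024 ]
(302, 45) [0.4574 0.2155 0.024 ]
(434, 45) [0.5377 0.2312 0.024 ]
```

>>> apply_moves --motion '[{"offset": [20,15,0],"rotation": [0,0,0]},{"offset": [26,20,0],"rotation": [0,0,0]},{"offset": [20,15,0],"rotation": [0,0,0]},{"offset": [13,10,0],"rotation": [0,0,0]},{"offset": [0,0,0],"rotation": [0,0,0]},{"offset": [0,0,0],"rotation": [0,0,0]}]'

```text
time: 5.63
tool_pos: [0.5045, 0.1955, 0.1807]
tool_rot: [-3.133, 0.002, 1.758]
contact_force: [-1.1, 0.3, -1.7]
opening: 0.0332
```

```bash
python3 w.py w5; python3 -c "
from h import *
plan([.503,.197,.14],1.766,dp=22)"
```

```text
[0.5045 0.1955 0.1807] [-3.1329e+00  1.8000e-03  1.7583e+00] 0.0332 5.6333 cam [0.493 0.261 0.272]
at [0.5044 0.1952 0.1808] [-3.1329e+00  1.6000e-03  1.7578e+00] op 0.0333 F [ 0.3  1.4 -2.2] t 5.68 n 2
[{"offset":[1,-0,20],"rotation":[-0,0,-0]},{"offset":[1,-0,20],"rotation":[-0,0,-0]}]
```

View pics/w5.png

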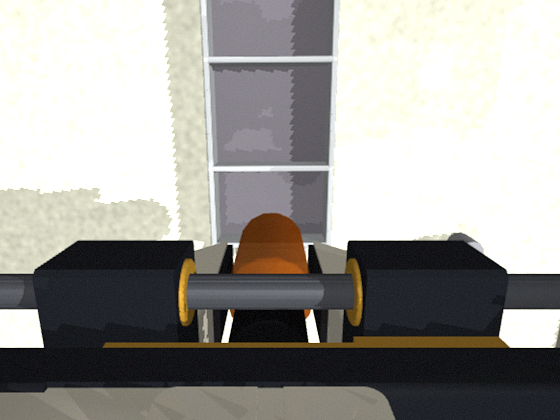

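```bash
python3 -c "
from h import *
s=observe();p=wristRt(read_camera('wrist'),s)
for u in [(211,168),(332,168),(204,60),(339,60),(215,244),(330,241)]: print(u,np.round(ray(p,u,.024),4))
for q in [(-50),(18),(-104)]:
  c=np.array([.4893,.2715]);a=.19
  print(q,c+q/1000*np.array([-np.sin(a),np.cos(a)]))
"
```

```text
(211, 168) [0.4589 0.2169 0.024 ]
(332, 168) [0.5376 0.2318 0.024 ]
(204, 60) [0.4449 0.2825 0.024 ]
(339, 60) [0.5268 0.2978 0.024 ]
(215, 244) [0.4695 0.1646 0.024 ]
(330, 241) [0.5477 0.1818 0.024 ]
-50 [0.49874294 0.22239979]
18 [0.48590054 0.28917608]
-104 [0.50894133 0.16937156]
```

>>> apply_moves --motion '[{"offset": [2,0,15],"rotation": [-0.008,0,-0.008]},{"offset": [0,0,20],"rotation": [0,0,0]},{"offset": [0,0,18],"rotation": [0,0,0]},{"offset": [0,0,8],"rotation": [0,0,0]},{"offset": [0,0,0],"rotation": [0,0,0]},{"offset": [0,0,0],"rotation": [0,0,0]}]'

```text
time: 6.23
tool_pos: [0.5032, 0.1913, 0.1195]
tool_rot: [3.141, 0.002, 1.759]
contact_force: [0.9, 4.1, -1.0]
opening: 0.0336
```

```bash
python3 -c "
from h import *
plan([.5035,.197,.1085],1.761,dp=22)"
```

```text
at [0.5032 0.1913 0.1195] [3.1406e+00 1.6000e-03 1.7590e+00] op 0.0336 F [ 0.9  4.1 -1. ] t 6.23 n 1
[{"offset":[5.6,1.4,11],"rotation":[0.001,0.002,-0.002]}]
```

>>> apply_moves --motion '[{"offset": [8,1,0],"rotation": [0,0,0]},{"offset": [0,0,0],"rotation": [0,0,0]}]'

```text
time: 6.4
tool_pos: [0.5031, 0.1991, 0.1209]
tool_rot: [3.139, 0.002, 1.757]
contact_force: [0.3, -0.0, -1.8]
opening: 0.0338
```

```bash
python3 w.py w6; python3 -c "
from h import *
plan([.5035,.197,.1085],1.761,dp=22)"
```

```text
[0.5031 0.1991 0.1209] [3.1393e+00 1.7000e-03 1.7575e+00] 0.0338 6.4 cam [0.491 0.265 0.213]
at [0.5033 0.1987 0.121 ] [3.1390e+00 2.2000e-03 1.7579e+00] op 0.0334 F [ 0.5 -0.6 -1.8] t 6.45 n 1
[{"offset":[-1.6,-0.1,12.5],"rotation":[0.003,0.002,-0.003]}]
```

View pics/w6.png

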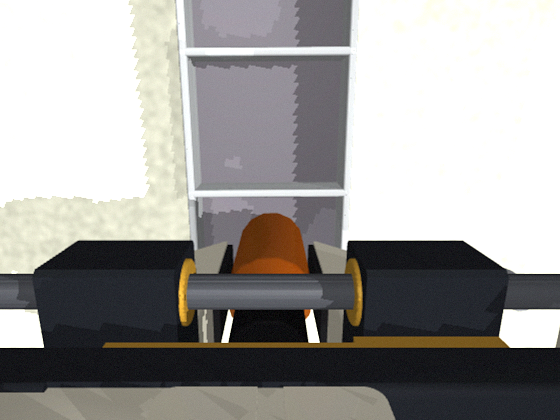

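>>> apply_moves --motion '[{"offset": [-1,0,8],"rotation": [0,0,0]},{"offset": [0,0,6],"rotation": [0,0,0]},{"offset": [0,0,0],"rotation": [0,0,0]}]'

```text
time: 6.7
tool_pos: [0.5042, 0.1978, 0.1076]
tool_rot: [3.136, 0.003, 1.759]
contact_force: [-0.3, 0.2, -1.9]
opening: 0.0334
```

```bash
python3 -c "
from h import *
plan([.5035,.197,.1075],1.761,dp=22)"
```

```text
at [0.5042 0.1978 0.1076] [3.1357e+00 2.7000e-03 1.7591e+00] op 0.0334 F [-0.3  0.2 -1.9] t 6.7 n 1
[{"offset":[-0.7,-0.9,0.1],"rotation":[0.006,0.003,-0.002]}]
```

>>> apply_moves --motion '[{"offset": [0,0,1],"rotation": [0,0,0]},{"offset": [0,0,0],"rotation": [0,0,0]},{"offset": [0,0,0],"rotation": [0,0,0]},{"offset": [0,0,0],"rotation": [0,0,0]},{"offset": [0,0,-10],"rotation": [0,0,0]},{"offset": [0,0,-25],"rotation": [0,0,0]},{"offset": [0,0,-35],"rotation": [0,0,0]},{"offset": [0,0,-35],"rotation": [0,0,0]},{"offset": [0,0,-15],"rotation": [0,0,0]},{"offset": [0,0,0],"rotation": [0,0,0]}]' --grip 0.35

```text
time: 7.53
tool_pos: [0.5031, 0.1977, 0.2343]
tool_rot: [3.137, 0.003, 1.759]
contact_force: [1.1, 1.1, 0.2]
opening: 0.0598
```

```bash
python3 w.py w7 slim_mid carrier; python3 -c "
from h import *
p=read_camera('top');print(p['img'].shape);cv2.imwrite('pics/top1.png',p['img'][:,:,::-1])
for q in ['slim_mid']: print(tip_of(q,p)[:2])
plan([.4923-.065,.2568-.2,.27],1.761)"
```

```text
[0.5031 0.1977 0.2343] [3.1375e+00 3.1000e-03 1.7590e+00] 0.0598 7.5333 cam [0.49  0.263 0.326]
slim_mid [(0.8, [0.5032, 0.1954, 0.0581])]
carrier [(0.71, [0.4907, 0.273, 0.0003])]
(420, 560, 3)
[{'location': [0.5014, 0.1945, 0.0474], 'score': 0.84}]
at [0.501  0.1971 0.2283] [-3.1353  0.0036  1.7589] op 0.0599 F [-0.1 -0.1 -1. ] t 7.78 n 5
[{"offset":[-25,-20,-8],"rotation":[-0,0,-0]},{"offset":[-25,-20,-8],"rotation":[-0,0,-0]},{"offset":[-25,-20,-8],"rotation":[-0,0,-0]},{"offset":[-25,-20,-8],"rotation":[-0,0,-0]},{"offset":[-25,-20,-8],"rotation":[-0,0,-0]}]
```

View pics/w7.png

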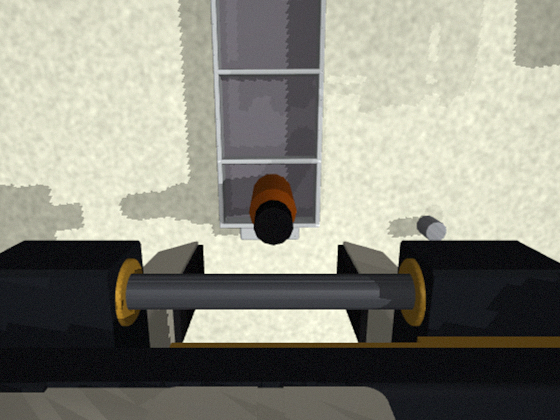

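View pics/top1.png

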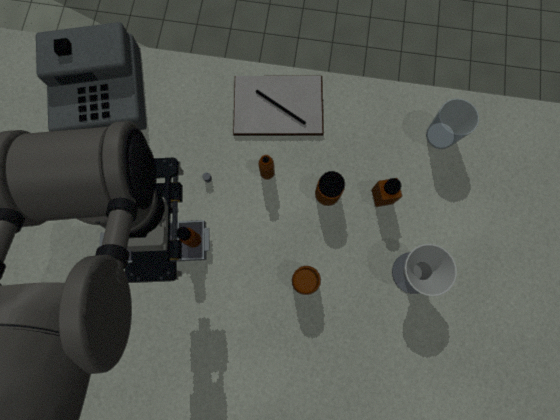

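```bash
python3 -c "
from h import *
plan([.65,.135,.19],1.761)"
```

```text
at [0.501  0.1971 0.2283] [-3.1353  0.0036  1.7589] op 0.0599 F [-0.1 -0.1 -1. ] t 7.78 n 5
[{"offset":[-18,27,8],"rotation":[-0,0,-0]},{"offset":[-18,27,8],"rotation":[-0,0,-0]},{"offset":[-18,27,8],"rotation":[-0,0,-0]},{"offset":[-18,27,8],"rotation":[-0,0,-0]},{"offset":[-18,27,8],"rotation":[-0,0,-0]}]
```

>>> apply_moves --motion '[{"offset": [-12,20,3],"rotation": [-0.006,0,0]},{"offset": [-20,32,6],"rotation": [0,0,0]},{"offset": [-24,38,10],"rotation": [0,0,0]},{"offset": [-20,30,10],"rotation": [0,0,0]},{"offset": [-10,15,8],"rotation": [0,0,0]},{"offset": [-2,3,0],"rotation": [0,0,0]},{"offset": [0,0,0],"rotation": [0,0,0]},{"offset": [0,0,0],"rotation": [0,0,0]}]'

```text
time: 8.45
tool_pos: [0.6498, 0.1348, 0.1751]
tool_rot: [-3.117, 0.001, 1.761]
contact_force: [0.0, -0.2, 0.5]
opening: 0.0596
```

```bash
python3 w.py w8 pellet_mid; python3 -c "
from h import *
s=observe();p=wristRt(read_camera('wrist'),s)
import pickle;pickle.dump(p,open('w8.pkl','wb'));print(tip_of('pellet_mid',p)[:1])
plan([.65,.19,.12],1.761,dp=25)"
```

```text
[0.6498 0.1348 0.1751] [-3.1166e+00  1.2000e-03  1.7611e+00] 0.0596 8.45 cam [0.639 0.201 0.267]
pellet_mid [(0.66, [0.6557, 0.1914, 0.011])]
[]
at [0.6501 0.1356 0.1774] [-3.1205e+00  1.6000e-03  1.7625e+00] op 0.0599 F [ 0.6  0.1 -0.2] t 8.65 n 4
[{"offset":[13,3,14],"rotation":[-0.01,0,0]},{"offset":[13,3,14],"rotation":[-0.01,0,0]},{"offset":[13,3,14],"rotation":[-0.01,0,0]},{"offset":[13,3,14],"rotation":[-0.01,0,0]}]
```

View pics/w8.png

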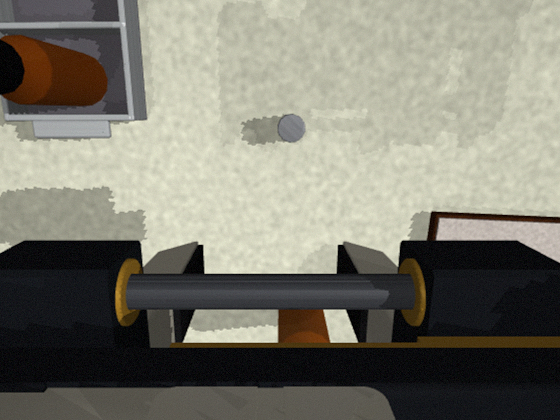

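```bash
python3 -c "
from h import *
import pickle;p=pickle.load(open('w8.pkl','rb'));cv2.imwrite('pics/w8b.png',p['img'][80:180,220:360,::-1].repeat(4,0).repeat(4,1))
print(ray(p,(291,127.5),.022))"
```

```text
[0.64834098 0.19223845 0.022     ]
```

View pics/w8b.png

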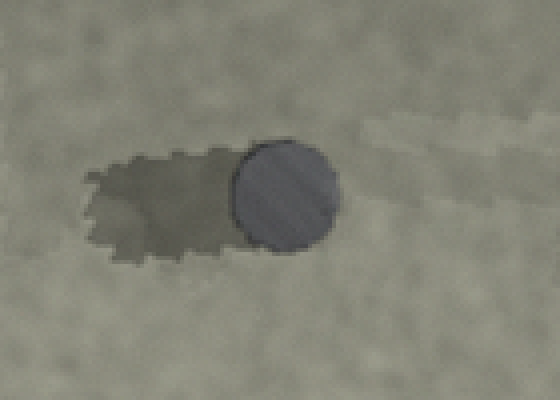

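>>> apply_moves --motion '[{"offset": [18,3,8],"rotation": [-0.01,0,0]},{"offset": [22,4,16],"rotation": [-0.01,0,0]},{"offset": [12,2,20],"rotation": [0,0,0]},{"offset": [2,0,10],"rotation": [0,0,0]},{"offset": [0,0,0],"rotation": [0,0,0]},{"offset": [0,0,0],"rotation": [0,0,0]}]'

```text
time: 9.15
tool_pos: [0.6472, 0.1946, 0.1291]
tool_rot: [3.132, 0.002, 1.766]
contact_force: [-0.3, 0.4, 0.1]
opening: 0.0593
```

```bash
python3 w.py w9;  python3 -c "
from h import *
plan([.6487,.1915,.069],1.761,dp=22)"
```

```text
[0.6472 0.1946 0.1291] [3.1318e+00 2.3000e-03 1.7662e+00] 0.0593 9.15 cam [0.633 0.26  0.221]
at [0.6473 0.1944 0.1293] [3.1316e+00 2.3000e-03 1.7658e+00] op 0.0596 F [-0.3 -0.1 -0.6] t 9.2 n 3
[{"offset":[-1,0,20],"rotation":[0,0,0]},{"offset":[-1,0,20],"rotation":[0,0,0]},{"offset":[-1,0,20],"rotation":[0,0,0]}]
```

View pics/w9.png

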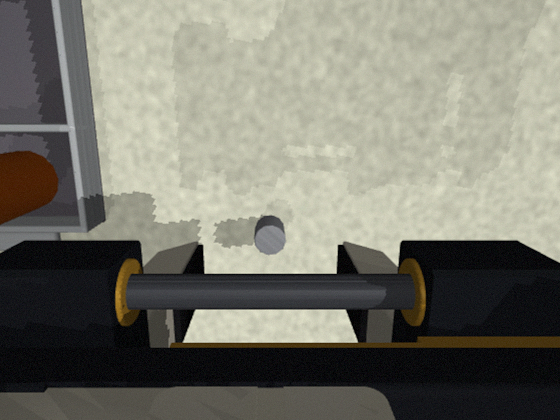

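>>> apply_moves --motion '[{"offset": [-3,1,15],"rotation": [0.009,0,0]},{"offset": [0,0,18],"rotation": [0,0,0]},{"offset": [0,0,14],"rotation": [0,0,0]},{"offset": [0,0,4],"rotation": [0,0,0]},{"offset": [0,0,0],"rotation": [0,0,0]},{"offset": [0,0,0],"rotation": [0,0,0]}]'

```text
time: 9.7
tool_pos: [0.6525, 0.1868, 0.0794]
tool_rot: [3.135, 0.003, 1.762]
contact_force: [0.0, 0.1, 1.0]
opening: 0.0593
```

```bash
python3 w.py w10;  python3 -c "
from h import *
plan([.6487,.1915,.069],1.761,dp=22)"
```

```text
[0.6525 0.1868 0.0794] [3.1347 0.0035 1.7615] 0.0593 9.7 cam [0.639 0.252 0.171]
at [0.6527 0.1867 0.0797] [3.1342 0.0035 1.7615] op 0.059 F [-1.  -0.1 -0.6] t 9.75 n 1
[{"offset":[5.5,-3.1,10.6],"rotation":[0.007,0.004,0]}]
```

View pics/w10.png

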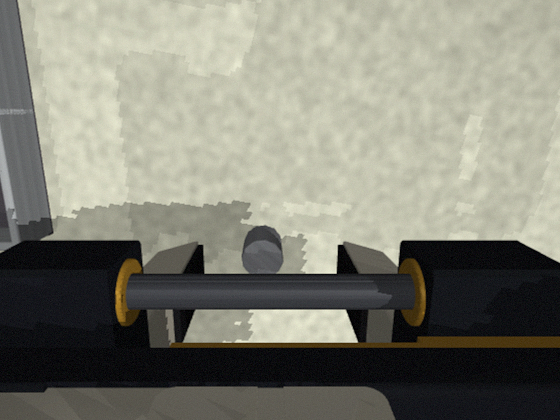

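>>> apply_moves --motion '[{"offset": [5,-3,5],"rotation": [0.007,0.003,0]},{"offset": [0,0,3],"rotation": [0,0,0]},{"offset": [0,0,0],"rotation": [0,0,0]}]'

```text
time: 10.0
tool_pos: [0.6497, 0.1912, 0.0732]
tool_rot: [3.138, 0.0, 1.761]
contact_force: [0.1, -0.3, 0.4]
opening: 0.06
```

```bash
python3 -c "
from h import *
plan([.6487,.1915,.069],1.761,dp=22)"
```

```text
at [0.6497 0.1912 0.0732] [3.1383e+00 3.0000e-04 1.7609e+00] op 0.06 F [ 0.1 -0.3  0.4] t 10.0 n 1
[{"offset":[0.5,-0.9,4.2],"rotation":[0.003,0,-0]}]
```

>>> apply_moves --motion '[{"offset": [0,-1,4],"rotation": [0.003,0,0]},{"offset": [0,0,0],"rotation": [0,0,0]},{"offset": [0,0,0],"rotation": [0,0,0]},{"offset": [0,0,0],"rotation": [0,0,0]},{"offset": [0,0,0],"rotation": [0,0,0]},{"offset": [0,0,0],"rotation": [0,0,0]},{"offset": [0,0,0],"rotation": [0,0,0]}]' --grip 1 --grip_force 20

```text
time: 10.58
tool_pos: [0.6488, 0.1916, 0.0698]
tool_rot: [3.14, 0.0, 1.762]
contact_force: [0.7, -0.1, 0.1]
opening: 0.0178
```

```bash
python3 -c "
from h import *
plan([.6487,.1915,.069],1.761,dp=22)"
```

```text
at [0.6488 0.1916 0.0698] [3.1400e+00 3.0000e-04 1.7618e+00] op 0.0178 F [ 0.7 -0.1  0.1] t 10.58 n 1
[{"offset":[-0.1,-0.2,0.8],"rotation":[0.002,0,0.001]}]
```

```bash
python3 -c "
from h import *
s=observe();s=dict(s);s['tool_pos']=np.array([.649,.192,.235])
plan([.5065,-.289,.235],1.761,s=s,dp=40)"
```

```text
at [0.649 0.192 0.235] [3.1400e+00 3.0000e-04 1.7618e+00] op 0.0178 F [ 0.7 -0.1  0.1] t 10.58 n 13
[{"offset":[-34,-18,-0],"rotation":[0,0,0]},{"offset":[-34,-18,-0],"rotation":[0,0,0]},{"offset":[-34,-18,-0],"rotation":[0,0,0]},{"offset":[-34,-18,-0],"rotation":[0,0,0]},{"offset":[-34,-18,-0],"rotation":[0,0,0]},{"offset":[-34,-18,-0],"rotation":[0,0,0]},{"offset":[-34,-18,-0],"rotation":[0,0,0]},{"offset":[-34,-18,-0],"rotation":[0,0,0]},{"offset":[-34,-18,-0],"rotation":[0,0,0]},{"offset":[-34,-18,-0],"rotation":[0,0,0]},{"offset":[-34,-18,-0],"rotation":[0,0,0]},{"offset":[-34,-18,-0],"rotation":[0,0,0]}]
[{"offset":[-34,-18,-0],"rotation":[0,0,0]}]
```

>>> apply_moves --motion '[{"offset": [0,0,-15],"rotation": [0,0,0]},{"offset": [0,0,-30],"rotation": [0,0,0]},{"offset": [0,0,-35],"rotation": [0,0,0]},{"offset": [0,0,-35],"rotation": [0,0,0]},{"offset": [-5,0,-35],"rotation": [0,0,0]},{"offset": [-15,-5,-15],"rotation": [0,0,0]}]'

```text
time: 11.08
tool_pos: [0.6449, 0.1726, 0.234]
tool_rot: [-3.128, -0.001, 1.764]
contact_force: [-0.0, 0.7, -0.3]
opening: 0.0173
```

```bash
python3 -c "
from h import *
plan([.5065,-.289,.235],1.761,dp=40)"
```

```text
at [0.6449 0.1726 0.234 ] [-3.1284e+00 -8.0000e-04  1.7643e+00] op 0.0173 F [-0.   0.7 -0.3] t 11.08 n 13
[{"offset":[-33,-17,0],"rotation":[-0,-0,0]},{"offset":[-33,-17,0],"rotation":[-0,-0,0]},{"offset":[-33,-17,0],"rotation":[-0,-0,0]},{"offset":[-33,-17,0],"rotation":[-0,-0,0]},{"offset":[-33,-17,0],"rotation":[-0,-0,0]},{"offset":[-33,-17,0],"rotation":[-0,-0,0]},{"offset":[-33,-17,0],"rotation":[-0,-0,0]},{"offset":[-33,-17,0],"rotation":[-0,-0,0]},{"offset":[-33,-17,0],"rotation":[-0,-0,0]},{"offset":[-33,-17,-0],"rotation":[-0,-0,0]},{"offset":[-33,-17,-0],"rotation":[-0,-0,0]},{"offset":[-33,-17,-0],"rotation":[-0,-0,0]}]
[{"offset":[-33,-17,-0],"rotation":[-0,-0,0]}]
```

>>> apply_moves --motion '[{"offset": [-33,-17,0],"rotation": [-0.005,0,0]},{"offset": [-33,-17,0],"rotation": [-0.005,0,0]},{"offset": [-33,-17,0],"rotation": [0,0,0]},{"offset": [-33,-17,0],"rotation": [0,0,0]},{"offset": [-33,-17,0],"rotation": [0,0,0]},{"offset": [-33,-17,0],"rotation": [0,0,0]},{"offset": [-33,-17,0],"rotation": [0,0,0]},{"offset": [-33,-17,0],"rotation": [0,0,0]},{"offset": [-33,-17,0],"rotation": [0,0,0]},{"offset": [-33,-17,0],"rotation": [0,0,0]},{"offset": [-33,-17,0],"rotation": [0,0,0]},{"offset": [-20,-10,0],"rotation": [0,0,0]}]'

```text
time: 12.08
tool_pos: [0.5224, -0.2555, 0.242]
tool_rot: [3.126, 0.003, 1.773]
contact_force: [0.7, -0.7, -0.1]
opening: 0.0171
```

```bash
python3 -c "
from h import *
plan([.5065,-.289,.22],1.761,dp=40)"
```

```text
at [ 0.5224 -0.2555  0.242 ] [3.1256e+00 3.0000e-03 1.7729e+00] op 0.0171 F [ 0.7 -0.7 -0.1] t 12.08 n 2
[{"offset":[-15,-11,11],"rotation":[0.01,0,0.01]},{"offset":[-15,-11,11],"rotation":[0.01,0,0.01]}]
```

>>> apply_moves --motion '[{"offset": [-14,-10,8],"rotation": [0.01,0,0.01]},{"offset": [-12,-8,5],"rotation": [0,0,0]},{"offset": [0,0,0],"rotation": [0,0,0]},{"offset": [0,0,0],"rotation": [0,0,0]},{"offset": [0,0,0],"rotation": [0,0,0]}]'

```text
time: 12.5
tool_pos: [0.5068, -0.2922, 0.229]
tool_rot: [3.135, 0.005, 1.753]
contact_force: [-0.3, 0.3, -0.0]
opening: 0.0173
```

```bash
python3 w.py w11 keeper pellet_mid;  python3 -c "
from h import *
p=read_camera('top');print(tip_of('keeper',p)[:1]);q=read_camera('side');print(tip_of('keeper',q)[:1])
cv2.imwrite('pics/c1.png',np.hstack([p['img'][200:340,360:500],q['img'][180:360,300:480][:140,:]])[:,:,::-1].repeat(2,0).repeat(2,1))
plan([.5065,-.289,.18],1.761,dp=40)"
```

```text
[ 0.5068 -0.2922  0.229 ] [3.1353 0.0049 1.7533] 0.0173 12.5 cam [ 0.494 -0.227  0.321]
keeper [(0.56, [0.5067, -0.2895, 0.0026])]
pellet_mid [(0.94, [0.5091, -0.2943, 0.1674])]
[{'location': [0.5078, -0.2904, -0.0014], 'score': 0.68}]
[{'location': [0.5079, -0.2874, 0.0059], 'score': 0.81}]
at [ 0.5071 -0.2919  0.2291] [3.1351 0.0054 1.7547] op 0.0174 F [-0.2  0.7 -0.8] t 12.85 n 2
[{"offset":[2,-0,25],"rotation":[0,0,-0]},{"offset":[2,-0,25],"rotation":[0,0,-0]}]
```

View pics/w11.png

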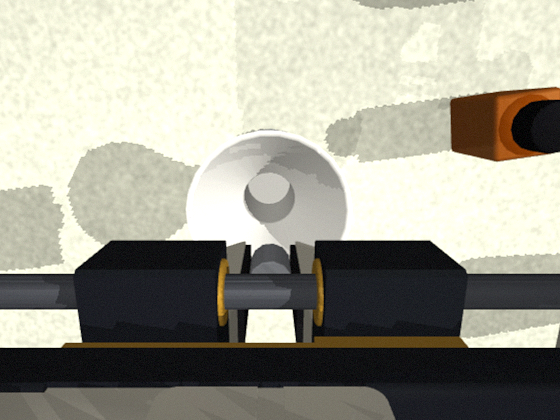

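View pics/c1.png

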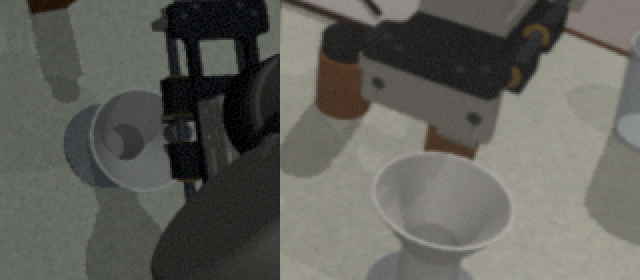

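>>> apply_moves --motion '[{"offset": [2,0,18],"rotation": [0.006,0.005,-0.005]},{"offset": [1,0,20],"rotation": [0,0,0]},{"offset": [0,0,10],"rotation": [0,0,0]},{"offset": [0,0,0],"rotation": [0,0,0]},{"offset": [0,0,0],"rotation": [0,0,0]}]'

```text
time: 13.27
tool_pos: [0.5083, -0.2881, 0.1814]
tool_rot: [3.139, 0.003, 1.762]
contact_force: [0.1, -0.7, -0.2]
opening: 0.0175
```

```bash
python3 -c "
from h import *
plan([.507,-.2895,.176],1.761,dp=40)"
```

```text
at [ 0.5083 -0.2881  0.1814] [3.1386e+00 3.1000e-03 1.7623e+00] op 0.0175 F [ 0.1 -0.7 -0.2] t 13.27 n 1
[{"offset":[-1.1,-1.5,5.4],"rotation":[0.003,0.003,0.001]}]
```

>>> apply_moves --motion '[{"offset": [-1,-1,5],"rotation": [0,0,0]},{"offset": [0,0,0],"rotation": [0,0,0]},{"offset": [0,0,0],"rotation": [0,0,0]},{"offset": [0,0,0],"rotation": [0,0,0]}]'

```text
time: 13.6
tool_pos: [0.5083, -0.29, 0.1783]
tool_rot: [3.136, 0.006, 1.762]
contact_force: [-0.4, -0.8, -0.2]
opening: 0.0175
```

>>> apply_moves --motion '[{"offset": [0,0,0],"rotation": [0,0,0]},{"offset": [0,0,0],"rotation": [0,0,0]},{"offset": [0,0,0],"rotation": [0,0,0]},{"offset": [0,0,0],"rotation": [0,0,0]},{"offset": [0,0,-10],"rotation": [0,0,0]},{"offset": [0,0,-25],"rotation": [0,0,0]},{"offset": [0,0,-30],"rotation": [0,0,0]},{"offset": [-5,20,-10],"rotation": [0,0,0]},{"offset": [-10,35,0],"rotation": [0,0,0]},{"offset": [-10,35,0],"rotation": [0,0,0]},{"offset": [-10,35,0],"rotation": [0,0,0]},{"offset": [0,20,0],"rotation": [0,0,0]}]' --grip 0.6

```text
time: 14.6
tool_pos: [0.658, -0.2981, 0.2683]
tool_rot: [3.132, 0.011, 1.757]
contact_force: [0.7, -0.4, -0.2]
opening: 0.037
```

```bash
python3 w.py w12 square_mid jar_mid;  python3 -c "
from h import *
p=read_camera('top');print(tip_of('pellet_mid',p)[:1]);q=read_camera('side');print(tip_of('pellet_mid',q)[:1])
cv2.imwrite('pics/c2.png',np.hstack([p['img'][200:340,360:500],q['img'][180:360,300:480][:140,:]])[:,:,::-1].repeat(2,0).repeat(2,1))
plan([.66,-.27,.24],1.761,dp=40)"
```

```text
[ 0.658  -0.2981  0.2683] [3.1324 0.0105 1.7569] 0.037 14.6 cam [ 0.645 -0.232  0.359]
square_mid [(0.77, [0.6628, -0.2, 0.0456])]
jar_mid []
[{'location': [0.5115, -0.2908, 0.0189], 'score': 0.5}]
[]
at [ 0.6545 -0.2979  0.2677] [3.135  0.0087 1.7564] op 0.0367 F [1.1 0.7 0.3] t 14.95 n 1
[{"offset":[26.6,10.4,27.6],"rotation":[0.007,0.009,-0.005]}]
```

View pics/w12.png

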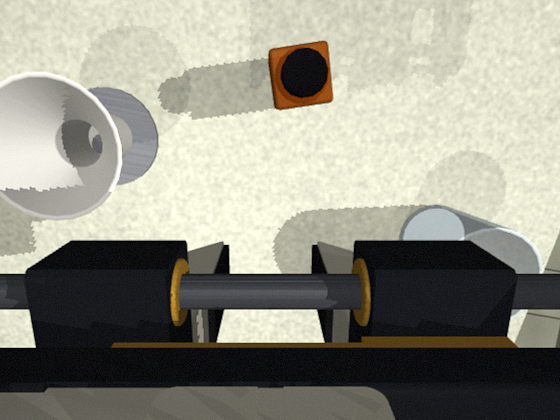

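View pics/c2.png

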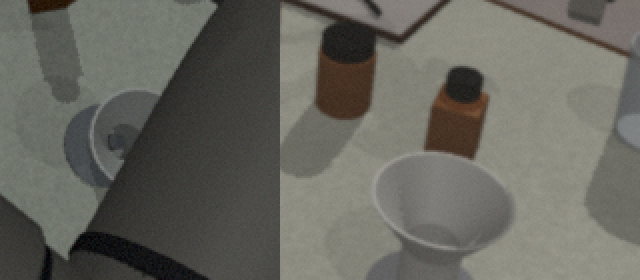

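```bash
python3 -c "
from h import *
s=observe();p=wristRt(read_camera('wrist'),s);print(np.round(s['tool_pos'],4))
import pickle;pickle.dump(p,open('w13.pkl','wb'));cv2.imwrite('pics/w13.png',np.clip(p['img'][:,:,::-1]*1.3,0,255).astype(np.uint8)[20:140,230:370].repeat(4,0).repeat(4,1))
t=read_camera('top')
print('glass',ray(t,(440,135),0),ray(t,(460,115),.12))
"
```

```text
[ 0.6545 -0.2979  0.2677]
glass [ 0.83433027 -0.32596019  0.        ] [ 0.82437238 -0.31882845  0.12      ]
```

View pics/w13.png

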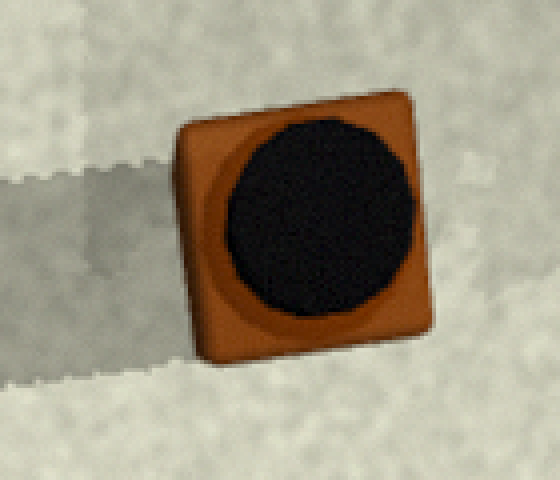

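```bash
python3 -c "
from h import *
import pickle;p=pickle.load(open('w13.pkl','rb'))
c=[(183,125),(410,93),(433,332),(212,362)]
w=np.array([ray(p,(230+a/4,20+b/4),.066) for a,b in c])[:,:2];print(w,w.mean(0))
for i in range(4):
  d=w[(i+1)%4]-w[i];print(np.hypot(*d),np.arctan2(d[1],d[0])%(np.pi/2))
print('cap',ray(p,(230+320/4,20+218/4),.092))
plan([.66,-.27,.24],1.761,dp=40)"
```

```text
[[ 0.64007432 -0.19216256]
 [ 0.67923641 -0.1793647 ]
 [ 0.69280434 -0.21899731]
 [ 0.65319274 -0.23191027]] [ 0.66632695 -0.20560871]
0.04120017007146699 0.3158519565349218
0.04189072184513927 0.32983690566337076
0.041663214981128946 0.31512631421246073
0.041856572951947425 0.3187854683982252
cap [ 0.66543554 -0.20571116  0.092     ]
at [ 0.6546 -0.298   0.2679] [3.1345 0.009  1.7563] op 0.0368 F [ 0.2 -0.2 -0.7] t 15.05 n 1
[{"offset":[26.8,10.2,27.8],"rotation":[0.007,0.009,-0.005]}]
```

```bash
python3 -c "
from h import *
plan([.666,-.2057,.20],1.889,dp=26)"
```

```text
at [ 0.6546 -0.298   0.2679] [3.1345 0.009  1.7563] op 0.0368 F [ 0.2 -0.2 -0.7] t 15.05 n 5
[{"offset":[18,6,13],"rotation":[0,0,-0.03]},{"offset":[18,6,13],"rotation":[0,0,-0.03]},{"offset":[17,7,14],"rotation":[0,0,-0.03]},{"offset":[17,7,14],"rotation":[0,0,-0.03]},{"offset":[17,7,14],"rotation":[0,0,-0.03]}]
```

>>> apply_moves --motion '[{"offset": [18,6,10],"rotation": [0.003,0.004,-0.03]},{"offset": [22,7,14],"rotation": [0.004,0.005,-0.04]},{"offset": [22,8,16],"rotation": [0,0,-0.04]},{"offset": [18,7,14],"rotation": [0,0,-0.02]},{"offset": [8,4,10],"rotation": [0,0,0]},{"offset": [0,0,0],"rotation": [0,0,0]},{"offset": [0,0,0],"rotation": [0,0,0]}]' --grip 0.08

```text
time: 15.63
tool_pos: [0.6608, -0.2055, 0.2057]
tool_rot: [3.14, 0.004, 1.885]
contact_force: [0.5, -0.7, -0.1]
opening: 0.0791
```

```bash
python3 -c "
from h import *
plan([.666,-.2057,.16],1.889,dp=26)"
```

```text
at [ 0.6608 -0.2055  0.2057] [3.1397 0.0041 1.8854] op 0.0791 F [ 0.5 -0.7 -0.1] t 15.63 n 2
[{"offset":[-1,2,23],"rotation":[0,0,-0]},{"offset":[-1,2,23],"rotation":[0,0,-0]}]
```

>>> apply_moves --motion '[{"offset": [-1,3,20],"rotation": [0.002,0.004,0]},{"offset": [-1,2,20],"rotation": [0,0,0]},{"offset": [0,0,10],"rotation": [0,0,0]},{"offset": [0,0,0],"rotation": [0,0,0]},{"offset": [0,0,0],"rotation": [0,0,0]}]'

```text
time: 16.05
tool_pos: [0.6669, -0.2115, 0.1606]
tool_rot: [3.136, 0.007, 1.881]
contact_force: [0.8, -0.6, 0.6]
opening: 0.0844
```

```bash
python3 w.py w14; python3 -c "
from h import *
plan([.666,-.2057,.10],1.889,dp=26)"
```

```text
[ 0.6669 -0.2115  0.1606] [3.1355 0.0069 1.8808] 0.0844 16.05 cam [ 0.646 -0.148  0.252]
at [ 0.6669 -0.2116  0.1608] [3.1355 0.0071 1.8807] op 0.0844 F [-0.4 -0.2  0.1] t 16.1 n 3
[{"offset":[2,0,20],"rotation":[0,0,-0]},{"offset":[2,0,20],"rotation":[0,0,-0]},{"offset":[2,0,20],"rotation":[0,0,-0]}]
```

View pics/w14.png

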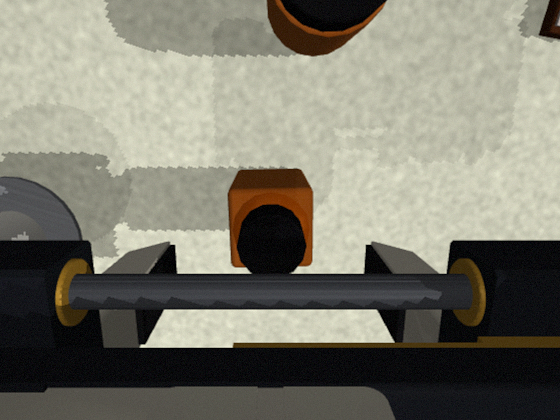

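```bash
python3 -c "
from h import *
s=observe();p=wristRt(read_camera('wrist'),s);print(np.round(s['tool_pos'],4))
print(ray(p,(271,238),.092),ray(p,(271,234),.066), ray(p,(327,-5),.084))
plan([.666,-.204,.10],1.889,dp=26)
"
```

```text
[ 0.6669 -0.2116  0.1608]
[ 0.66415546 -0.20099238  0.092     ] [ 0.66646876 -0.20752961  0.066     ] [ 0.65514592 -0.09877337  0.084     ]
at [ 0.6671 -0.2113  0.1611] [3.1349 0.0074 1.8809] op 0.0842 F [-0.8  0.5 -0.3] t 16.15 n 3
[{"offset":[3,0,20],"rotation":[0,0,-0]},{"offset":[3,0,20],"rotation":[0,0,-0]},{"offset":[2,0,20],"rotation":[0,0,-0]}]
```

Consistent with (.666,-.205). Descend.

>>> apply_moves --motion '[{"offset": [6,0,14],"rotation": [0.007,0.007,-0.008]},{"offset": [3,0,20],"rotation": [0,0,0]},{"offset": [2,0,16],"rotation": [0,0,0]},{"offset": [0,0,6],"rotation": [0,0,0]},{"offset": [0,0,0],"rotation": [0,0,0]},{"offset": [0,0,0],"rotation": [0,0,0]}]'

```text
time: 16.65
tool_pos: [0.6649, -0.2006, 0.1061]
tool_rot: [3.138, 0.004, 1.89]
contact_force: [-0.8, -0.7, 0.0]
opening: 0.0848
```

```bash
python3 -c "
from h import *
plan([.666,-.205,.10],1.889,dp=26)
"
```

```text
at [ 0.6649 -0.2006  0.1061] [3.1375 0.0039 1.8905] op 0.0848 F [-0.8 -0.7  0. ] t 16.65 n 1
[{"offset":[-4.5,-0.4,6.1],"rotation":[0.004,0.004,0.001]}]
```

>>> apply_moves --motion '[{"offset": [-4,0,5],"rotation": [0.004,0.004,0]},{"offset": [0,0,1],"rotation": [0,0,0]},{"offset": [0,0,0],"rotation": [0,0,0]}]'

```text
time: 16.9
tool_pos: [0.6673, -0.2051, 0.1018]
tool_rot: [3.139, 0.002, 1.891]
contact_force: [-0.3, 1.2, -0.0]
opening: 0.0844
```

```bash
python3 -c "
from h import *
plan([.666,-.205,.10],1.889,dp=26)
"
```

```text
at [ 0.6673 -0.2051  0.1018] [3.1395e+00 1.7000e-03 1.8908e+00] op 0.0844 F [-0.3  1.2 -0. ] t 16.9 n 1
[{"offset":[0.5,-1.2,1.8],"rotation":[0.002,0.002,0.002]}]
```

>>> apply_moves --motion '[{"offset": [0,-1,1],"rotation": [0,0,0]},{"offset": [0,0,0],"rotation": [0,0,0]},{"offset": [0,0,0],"rotation": [0,0,0]},{"offset": [0,0,0],"rotation": [0,0,0]},{"offset": [0,0,0],"rotation": [0,0,0]},{"offset": [0,0,0],"rotation": [0,0,0]},{"offset": [0,0,0],"rotation": [0,0,0]}]' --grip 1 --grip_force 25

```text
time: 17.48
tool_pos: [0.6669, -0.2062, 0.1027]
tool_rot: [3.137, 0.004, 1.89]
contact_force: [0.4, 0.4, -0.3]
opening: 0.0437
```

```bash
python3 -c "
from h import *
plan([.666,-.205,.10],1.889,dp=26)
"
```

```text
at [ 0.6669 -0.2062  0.1027] [3.1372 0.0038 1.8903] op 0.0437 F [ 0.4  0.4 -0.3] t 17.48 n 1
[{"offset":[1.5,-0.5,2.7],"rotation":[0.004,0.004,0.001]}]
```

>>> apply_moves --motion '[{"offset": [0,0,-12],"rotation": [0,0,0]},{"offset": [0,0,-25],"rotation": [0,0,0]},{"offset": [0,0,-35],"rotation": [0,0,0]},{"offset": [0,0,-35],"rotation": [0,0,0]},{"offset": [0,0,-25],"rotation": [0,0,0]},{"offset": [0,0,-10],"rotation": [0,0,0]}]'

```text
time: 17.98
tool_pos: [0.6638, -0.2047, 0.2474]
tool_rot: [-3.136, -0.005, 1.891]
contact_force: [-0.0, 0.1, -1.8]
opening: 0.0441
```

```bash
python3 -c "
from h import *
plan([.4923,.2568,.25],1.761,dp=35)
"
```

```text
at [ 0.6638 -0.2047  0.2474] [-3.136  -0.0052  1.8905] op 0.0441 F [-0.   0.1 -1.8] t 17.98 n 15
[{"offset":[33,-1,0],"rotation":[-0,-0,0.01]},{"offset":[33,-1,-0],"rotation":[-0,-0,0.01]},{"offset":[33,-2,-0],"rotation":[-0,-0,0.01]},{"offset":[33,-2,-0],"rotation":[-0,-0,0.01]},{"offset":[33,-2,-0],"rotation":[-0,-0,0.01]},{"offset":[33,-3,-0],"rotation":[-0,-0,0.01]},{"offset":[33,-3,-0],"rotation":[-0,-0,0.01]},{"offset":[33,-3,-0],"rotation":[-0,-0,0.01]},{"offset":[33,-3,-0],"rotation":[-0,-0,0.01]},{"offset":[33,-4,-0],"rotation":[-0,-0,0.01]},{"offset":[33,-4,-0],"rotation":[-0,-0,0.01]},{"offset":[33,-4,-0],"rotation":[-0,-0,0.01]}]
[{"offset":[33,-5,-0],"rotation":[-0,-0,0.01]},{"offset":[32,-5,-0],"rotation":[-0,-0,0.01]},{"offset":[32,-5,-0],"rotation":[-0,-0,0.01]}]
```

>>> apply_moves --motion '[{"offset": [15,-1,0],"rotation": [-0.005,-0.005,0.01]},{"offset": [28,-1,0],"rotation": [0,0,0.01]},{"offset": [35,-2,0],"rotation": [0,0,0.01]},{"offset": [35,-2,0],"rotation": [0,0,0.01]},{"offset": [35,-2,0],"rotation": [0,0,0.01]},{"offset": [35,-3,0],"rotation": [0,0,0.01]},{"offset": [35,-3,0],"rotation": [0,0,0.01]},{"offset": [35,-3,0],"rotation": [0,0,0.01]},{"offset": [35,-3,0],"rotation": [0,0,0.01]},{"offset": [35,-4,0],"rotation": [0,0,0.01]},{"offset": [35,-4,0],"rotation": [0,0,0.01]},{"offset": [33,-4,0],"rotation": [0,0,0.01]}]'

```text
time: 18.98
tool_pos: [0.5291, 0.1727, 0.259]
tool_rot: [3.125, 0.01, 1.753]
contact_force: [1.5, 0.1, -1.8]
opening: 0.0434
```

```bash
python3 -c "
from h import *
plan([.4923,.2568,.25],1.761,dp=35)
"
```

```text
at [0.5291 0.1727 0.259 ] [3.1249 0.0104 1.7527] op 0.0434 F [ 1.5  0.1 -1.8] t 18.98 n 3
[{"offset":[30,-7,3],"rotation":[0.01,0,-0]},{"offset":[30,-7,3],"rotation":[0.01,0,-0]},{"offset":[30,-7,3],"rotation":[0.01,0,-0]}]
```

>>> apply_moves --motion '[{"offset": [28,-7,0],"rotation": [0.008,0.005,-0.005]},{"offset": [28,-7,0],"rotation": [0.008,0.005,-0.005]},{"offset": [20,-5,0],"rotation": [0,0,0]},{"offset": [8,-2,0],"rotation": [0,0,0]},{"offset": [0,0,0],"rotation": [0,0,0]},{"offset": [0,0,0],"rotation": [0,0,0]},{"offset": [0,0,0],"rotation": [0,0,0]}]'

```text
time: 19.57
tool_pos: [0.4872, 0.2606, 0.2634]
tool_rot: [3.138, -0.002, 1.772]
contact_force: [0.6, -0.4, -1.2]
opening: 0.0437
```

```bash
python3 w.py w15 carrier; python3 -c "
from h import *
plan([.4923,.2568,.13],1.761,dp=25)
"
```

```text
[0.4872 0.2606 0.2634] [ 3.1378e+00 -1.6000e-03  1.7717e+00] 0.0437 19.5667 cam [0.474 0.325 0.355]
carrier [(0.79, [0.489, 0.2743, 0.0008])]
at [0.4875 0.2602 0.2633] [ 3.1379e+00 -1.6000e-03  1.7706e+00] op 0.0437 F [-0.1  0.2 -1.9] t 19.67 n 6
[{"offset":[-1,1,22],"rotation":[0,-0,0]},{"offset":[-1,1,22],"rotation":[0,-0,0]},{"offset":[-1,1,22],"rotation":[0,-0,0]},{"offset":[-1,1,22],"rotation":[0,-0,0]},{"offset":[-1,1,22],"rotation":[0,-0,0]},{"offset":[-1,1,22],"rotation":[0,-0,0]}]
```

View pics/w15.png

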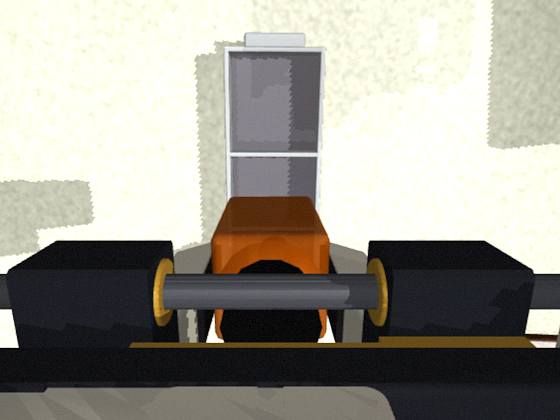

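```bash
python3 -c "
from h import *
s=observe();p=wristRt(read_camera('wrist'),s)
for a,b in [((223.5,47),(325.5,47)),((227.5,154),(321.5,154))]:
  A=ray(p,a,.024)[:2];B=ray(p,b,.024)[:2];print(A,B,(A+B)/2,np.arctan2(*(B-A)[::-1]))
for q in (106,18): print(np.array([.4893,.2725])+q/1000*np.array([-.189,.982]))
"
```

```text
[0.42770525 0.36795824] [0.50932778 0.38441872] [0.46851652 0.37618848] 0.19899684736817097
[0.4456714  0.28290296] [0.52615382 0.29906052] [0.48591261 0.29098174] 0.1981250671261598
[0.469266 0.376592]
[0.485898 0.290176]
```

>>> apply_moves --motion '[{"offset": [-3,2,12],"rotation": [0.004,-0.001,0.005]},{"offset": [-1,2,25],"rotation": [0,0,0]},{"offset": [0,0,32],"rotation": [0,0,0]},{"offset": [0,0,30],"rotation": [0,0,0]},{"offset": [0,0,18],"rotation": [0,0,0]},{"offset": [0,0,5],"rotation": [0,0,0]},{"offset": [0,0,0],"rotation": [0,0,0]},{"offset": [0,0,0],"rotation": [0,0,0]}]'

```text
time: 20.38
tool_pos: [0.4965, 0.2504, 0.1331]
tool_rot: [3.141, 0.001, 1.755]
contact_force: [-0.4, 0.1, -1.0]
opening: 0.0439
```

```bash
python3 -c "
from h import *
plan([.492,.257,.13],1.766,dp=25)
"
```

```text
at [0.4965 0.2504 0.1331] [3.1414e+00 7.0000e-04 1.7547e+00] op 0.0439 F [-0.4  0.1 -1. ] t 20.38 n 1
[{"offset":[7.3,-3.2,3.1],"rotation":[0,0.001,-0.011]}]
```

Foot ~30 mm above bench, clear of the rim (24). Align, then check.

>>> apply_moves --motion '[{"offset": [6,-3,0],"rotation": [0,0,-0.01]},{"offset": [0,0,0],"rotation": [0,0,0]},{"offset": [0,0,0],"rotation": [0,0,0]}]'

```text
time: 20.63
tool_pos: [0.4938, 0.2562, 0.1357]
tool_rot: [3.137, 0.0, 1.765]
contact_force: [-0.0, 0.5, -0.9]
opening: 0.0438
```

```bash
python3 w.py w16; python3 -c "
from h import *
plan([.492,.257,.107],1.766,dp=35)
"
```

```text
[0.4938 0.2562 0.1357] [3.1368e+00 1.0000e-04 1.7647e+00] 0.0438 20.6333 cam [0.48  0.321 0.228]
at [0.4938 0.2563 0.1359] [ 3.1365e+00 -1.0000e-04  1.7647e+00] op 0.0441 F [ 0.9  1.  -1.5] t 20.68 n 1
[{"offset":[1,-1.8,28.9],"rotation":[0.005,-0,-0.001]}]
```

View pics/w16.png

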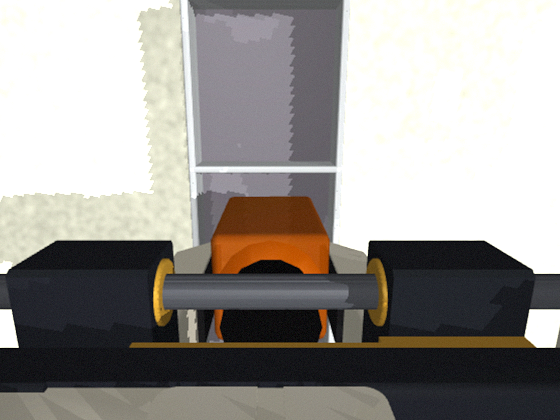

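>>> apply_moves --motion '[{"offset": [1,-2,8],"rotation": [0.005,0,0]},{"offset": [0,0,10],"rotation": [0,0,0]},{"offset": [0,0,7],"rotation": [0,0,0]},{"offset": [0,0,0],"rotation": [0,0,0]},{"offset": [0,0,0],"rotation": [0,0,0]}]'

```text
time: 21.1
tool_pos: [0.492, 0.2576, 0.11]
tool_rot: [3.138, -0.001, 1.766]
contact_force: [0.5, 0.5, -0.4]
opening: 0.044
```

```bash
python3 -c "
from h import *
plan([.492,.257,.107],1.766,dp=35)
"
```

```text
at [0.492  0.2576 0.11  ] [ 3.1384e+00 -6.0000e-04  1.7656e+00] op 0.044 F [ 0.5  0.5 -0.4] t 21.1 n 1
[{"offset":[-0.6,-0.1,3],"rotation":[0.003,-0.001,-0]}]
```

>>> apply_moves --motion '[{"offset": [0,0,3],"rotation": [0,0,0]},{"offset": [0,0,1],"rotation": [0,0,0]},{"offset": [0,0,0],"rotation": [0,0,0]}]'

```text
time: 21.35
tool_pos: [0.4922, 0.2579, 0.1068]
tool_rot: [3.138, -0.001, 1.766]
contact_force: [-0.1, 0.2, -1.9]
opening: 0.0438
```

>>> apply_moves --motion '[{"offset": [0,0,0],"rotation": [0,0,0]},{"offset": [0,0,0],"rotation": [0,0,0]},{"offset": [0,0,0],"rotation": [0,0,0]},{"offset": [0,0,0],"rotation": [0,0,0]},{"offset": [0,0,-10],"rotation": [0,0,0]},{"offset": [0,0,-25],"rotation": [0,0,0]},{"offset": [0,0,-35],"rotation": [0,0,0]},{"offset": [0,0,-35],"rotation": [0,0,0]},{"offset": [0,0,-20],"rotation": [0,0,0]},{"offset": [-10,0,-5],"rotation": [0,0,0]},{"offset": [-25,0,0],"rotation": [0,0,0]},{"offset": [-15,0,0],"rotation": [0,0,0]}]' --grip 0.15

```text
time: 22.35
tool_pos: [0.5011, 0.2085, 0.246]
tool_rot: [3.135, -0.001, 1.771]
contact_force: [0.2, -0.2, -0.4]
opening: 0.0781
```

```bash
python3 w.py w17 square_mid slim_mid carrier; python3 -c "
from h import *
plan([.66,-.15,.24],1.761,dp=40)
"
```

```text
[0.5011 0.2085 0.246 ] [ 3.1353e+00 -1.0000e-03  1.7705e+00] 0.0781 22.35 cam [0.487 0.273 0.338]
square_mid []
slim_mid [(0.72, [0.5041, 0.1956, 0.056])]
carrier [(0.78, [0.4895, 0.2732, -0.0004])]
at [0.5006 0.2096 0.2448] [ 3.1381e+00 -1.9000e-03  1.7683e+00] op 0.0776 F [-0.3  0.5 -0.1] t 22.55 n 10
[{"offset":[-38,9,0],"rotation":[0,-0,0]},{"offset":[-38,9,0],"rotation":[0,-0,0]},{"offset":[-38,9,0],"rotation":[0,-0,0]},{"offset":[-38,9,0],"rotation":[0,-0,0]},{"offset":[-38,9,0],"rotation":[0,-0,0]},{"offset":[-38,9,0],"rotation":[0,-0,0]},{"offset":[-38,9,0],"rotation":[0,-0,0]},{"offset":[-38,9,0],"rotation":[0,-0,0]},{"offset":[-38,9,0],"rotation":[0,-0,0]},{"offset":[-38,9,0],"rotation":[0,-0,0]}]
```

View pics/w17.png

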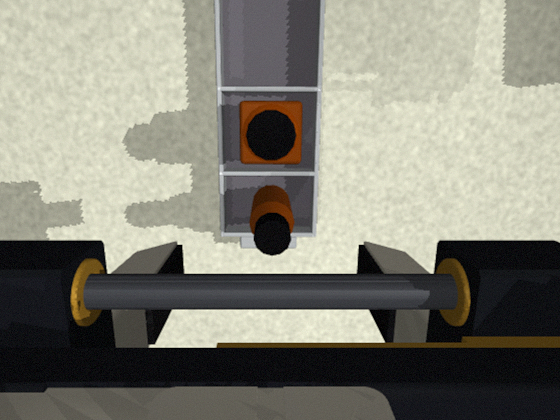

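>>> apply_moves --motion '[{"offset": [-20,5,0],"rotation": [0.004,0,0]},{"offset": [-34,8,0],"rotation": [0,0,0]},{"offset": [-38,9,0],"rotation": [0,0,0]},{"offset": [-38,9,0],"rotation": [0,0,0]},{"offset": [-38,9,0],"rotation": [0,0,0]},{"offset": [-38,9,0],"rotation": [0,0,0]},{"offset": [-38,9,0],"rotation": [0,0,0]},{"offset": [-38,9,0],"rotation": [0,0,0]},{"offset": [-38,9,0],"rotation": [0,0,0]},{"offset": [-30,9,0],"rotation": [0,0,0]},{"offset": [-12,4,0],"rotation": [0,0,0]},{"offset": [0,0,0],"rotation": [0,0,0]}]' --grip 0

```text
time: 23.55
tool_pos: [0.6647, -0.1325, 0.2311]
tool_rot: [-3.127, -0.01, 1.782]
contact_force: [0.1, -0.4, -0.5]
opening: 0.0918
```

>>> apply_moves --motion '[{"offset": [0,0,0],"rotation": [0,0,0]},{"offset": [0,0,0],"rotation": [0,0,0]}]'

```text
time: 23.72
tool_pos: [0.6643, -0.1312, 0.2288]
tool_rot: [-3.124, -0.013, 1.782]
contact_force: [-0.3, 0.0, 0.3]
opening: 0.0915
```

```bash
python3 w.py w18 jar_mid; python3 -c "
from h import *
s=observe();p=wristRt(read_camera('wrist'),s)
import pickle;pickle.dump(p,open('w18.pkl','wb'))
print(dark(p,.653,-.083,.084,.02,20))
plan([.653,-.083,.2],1.761,dp=40)
"
```

```text
[ 0.6643 -0.1312  0.2288] [-3.1241 -0.013   1.7821] 0.0915 23.7167 cam [ 0.652 -0.067  0.321]
jar_mid []
(array([275.0720271 , 140.22838296]), array([ 234,   98,   84,   86, 5609], dtype=int32), array([ 0.65388907, -0.0808466 ,  0.084     ]))
at [ 0.6643 -0.1306  0.2297] [-3.1251 -0.0124  1.7834] op 0.0919 F [ 0.2  0.7 -0.1] t 23.87 n 2
[{"offset":[24,-0,15],"rotation":[-0.01,-0.01,0.01]},{"offset":[24,-1,15],"rotation":[-0.01,-0.01,0.01]}]
```

View pics/w18.png

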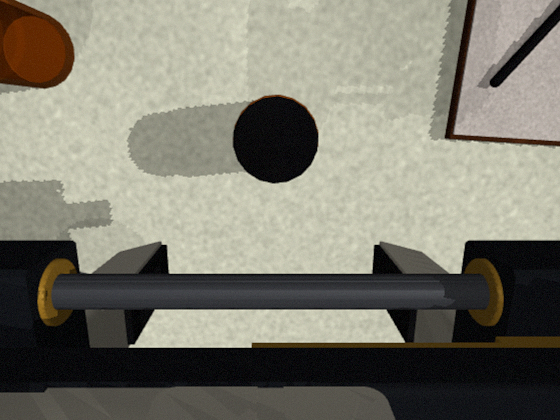

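>>> apply_moves --motion '[{"offset": [18,0,10],"rotation": [-0.008,-0.006,0.01]},{"offset": [22,-1,18],"rotation": [-0.008,-0.006,0.01]},{"offset": [9,-1,15],"rotation": [0,0,0]},{"offset": [0,0,8],"rotation": [0,0,0]},{"offset": [0,0,0],"rotation": [0,0,0]},{"offset": [0,0,0],"rotation": [0,0,0]}]'

```text
time: 24.37
tool_pos: [0.6514, -0.0759, 0.1815]
tool_rot: [3.136, 0.003, 1.769]
contact_force: [0.3, -0.8, 0.4]
opening: 0.0918
```

```bash
python3 w.py w19; python3 -c "
from h import *
plan([.6535,-.0818,.1],1.761,dp=25)
"
```

```text
[ 0.6514 -0.0759  0.1815] [3.1361e+00 2.8000e-03 1.7692e+00] 0.0918 24.3667 cam [ 0.638 -0.011  0.273]
at [ 0.6515 -0.0762  0.1816] [3.1359e+00 2.9000e-03 1.7689e+00] op 0.0922 F [ 0.   0.1 -0.4] t 24.42 n 4
[{"offset":[-1,0,20],"rotation":[0,0,0]},{"offset":[-1,0,20],"rotation":[0,0,0]},{"offset":[-1,0,20],"rotation":[0,0,0]},{"offset":[-1,0,20],"rotation":[0,0,0]}]
```

View pics/w19.png

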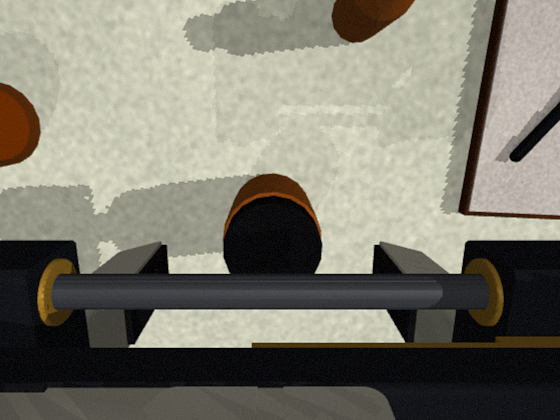

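Centred in the jaws (jar ≈272, jaw mid ≈270). Settle then descend.

>>> apply_moves --motion '[{"offset": [-4,0,5],"rotation": [0.005,0.003,0.005]},{"offset": [-1,1,18],"rotation": [0,0,0]},{"offset": [0,0,20],"rotation": [0,0,0]},{"offset": [0,0,16],"rotation": [0,0,0]},{"offset": [0,0,6],"rotation": [0,0,0]},{"offset": [0,0,0],"rotation": [0,0,0]},{"offset": [0,0,0],"rotation": [0,0,0]}]'

```text
time: 25.0
tool_pos: [0.6582, -0.0878, 0.1197]
tool_rot: [3.131, 0.005, 1.758]
contact_force: [-0.4, 0.2, -0.5]
opening: 0.0917
```

```bash
python3 -c "
from h import *
plan([.6535,-.0818,.1],1.761,dp=35)
"
```

```text
at [ 0.6582 -0.0878  0.1197] [3.131  0.0054 1.7579] op 0.0917 F [-0.4  0.2 -0.5] t 25.0 n 1
[{"offset":[6.9,-3.7,19.6],"rotation":[0.011,0.005,-0.003]}]
```

>>> apply_moves --motion '[{"offset": [6,-4,3],"rotation": [0.01,0.005,0]},{"offset": [0,0,8],"rotation": [0,0,0]},{"offset": [0,0,6],"rotation": [0,0,0]},{"offset": [0,0,0],"rotation": [0,0,0]},{"offset": [0,0,0],"rotation": [0,0,0]}]'

```text
time: 25.42
tool_pos: [0.6543, -0.0831, 0.1046]
tool_rot: [3.137, 0.002, 1.757]
contact_force: [1.1, -0.3, 0.8]
opening: 0.0918
```

```bash
python3 -c "
from h import *
plan([.6535,-.0818,.1],1.761,dp=35)
"
```

```text
at [ 0.6543 -0.0831  0.1046] [3.1369e+00 2.3000e-03 1.7572e+00] op 0.0918 F [ 1.1 -0.3  0.8] t 25.42 n 1
[{"offset":[1.4,-0.6,4.6],"rotation":[0.005,0.002,-0.004]}]
```

>>> apply_moves --motion '[{"offset": [1,0,4],"rotation": [0.005,0.002,0]},{"offset": [0,0,0],"rotation": [0,0,0]},{"offset": [0,0,0],"rotation": [0,0,0]}]'

```text
time: 25.67
tool_pos: [0.6544, -0.0819, 0.1007]
tool_rot: [-3.142, 0.0, 1.758]
contact_force: [-0.1, -0.7, -0.2]
opening: 0.0916
```

>>> apply_moves --motion '[{"offset": [0,0,0],"rotation": [0,0,0]},{"offset": [0,0,0],"rotation": [0,0,0]},{"offset": [0,0,0],"rotation": [0,0,0]},{"offset": [0,0,0],"rotation": [0,0,0]},{"offset": [0,0,0],"rotation": [0,0,0]},{"offset": [0,0,0],"rotation": [0,0,0]},{"offset": [0,0,0],"rotation": [0,0,0]}]' --grip 1 --grip_force 25

```text
time: 26.25
tool_pos: [0.6547, -0.0819, 0.1012]
tool_rot: [3.141, 0.001, 1.758]
contact_force: [-0.2, 0.9, -0.4]
opening: 0.0576
```

>>> apply_moves --motion '[{"offset": [0,0,-12],"rotation": [0,0,0]},{"offset": [0,0,-25],"rotation": [0,0,0]},{"offset": [0,0,-35],"rotation": [0,0,0]},{"offset": [0,0,-35],"rotation": [0,0,0]},{"offset": [0,0,-25],"rotation": [0,0,0]},{"offset": [0,0,-10],"rotation": [0,0,0]}]'

```text
time: 26.75
tool_pos: [0.6519, -0.0813, 0.2463]
tool_rot: [-3.13, -0.005, 1.757]
contact_force: [-0.1, 0.5, -1.2]
opening: 0.0577
```

```bash
python3 -c "
from h import *
plan([.478,.3325,.25],1.766,dp=35)
"
```

```text
at [ 0.6519 -0.0813  0.2463] [-3.13   -0.0048  1.7574] op 0.0577 F [-0.1  0.5 -1.2] t 26.75 n 13
[{"offset":[34,-7,-0],"rotation":[-0,-0,-0]},{"offset":[34,-7,-0],"rotation":[-0,-0,-0]},{"offset":[34,-7,-0],"rotation":[-0,-0,-0]},{"offset":[34,-7,-0],"rotation":[-0,-0,-0]},{"offset":[34,-7,-0],"rotation":[-0,-0,-0]},{"offset":[34,-7,-0],"rotation":[-0,-0,-0]},{"offset":[34,-7,-0],"rotation":[-0,-0,-0]},{"offset":[34,-7,-0],"rotation":[-0,-0,-0]},{"offset":[34,-7,-0],"rotation":[-0,-0,-0]},{"offset":[34,-7,-0],"rotation":[-0,-0,-0]},{"offset":[34,-7,-0],"rotation":[-0,-0,-0]},{"offset":[34,-7,-0],"rotation":[-0,-0,-0]}]
[{"offset":[34,-7,-0],"rotation":[-0,-0,-0]}]
```

>>> apply_moves --motion '[{"offset": [16,-3,0],"rotation": [-0.006,-0.005,0]},{"offset": [30,-6,0],"rotation": [-0.006,0,0]},{"offset": [35,-7,0],"rotation": [0,0,0]},{"offset": [35,-7,0],"rotation": [0,0,0]},{"offset": [35,-7,0],"rotation": [0,0,0]},{"offset": [35,-7,0],"rotation": [0,0,0]},{"offset": [35,-7,0],"rotation": [0,0,0]},{"offset": [35,-7,0],"rotation": [0,0,0]},{"offset": [35,-7,0],"rotation": [0,0,0]},{"offset": [35,-7,0],"rotation": [0,0,0]},{"offset": [35,-7,0],"rotation": [0,0,0]},{"offset": [25,-6,0],"rotation": [0,0,0]}]'

```text
time: 27.75
tool_pos: [0.5, 0.2919, 0.2583]
tool_rot: [3.124, 0.007, 1.745]
contact_force: [0.8, 0.5, -2.4]
opening: 0.0574
```

```bash
python3 -c "
from h import *
plan([.478,.3325,.24],1.766,dp=35)
"
```

```text
at [0.5    0.2919 0.2583] [3.1241 0.0069 1.7451] op 0.0574 F [ 0.8  0.5 -2.4] t 27.75 n 2
[{"offset":[22,-7,9],"rotation":[0.01,0,-0.01]},{"offset":[22,-7,9],"rotation":[0.01,0,-0.01]}]
```

>>> apply_moves --motion '[{"offset": [20,-7,0],"rotation": [0.009,0.004,-0.01]},{"offset": [15,-5,0],"rotation": [0.009,0.003,-0.01]},{"offset": [4,0,0],"rotation": [0,0,0]},{"offset": [0,0,0],"rotation": [0,0,0]},{"offset": [0,0,0],"rotation": [0,0,0]},{"offset": [0,0,0],"rotation": [0,0,0]}]'

```text
time: 28.25
tool_pos: [0.4765, 0.3342, 0.2614]
tool_rot: [3.141, -0.001, 1.773]
contact_force: [-0.2, -0.8, -1.4]
opening: 0.0576
```

```bash
python3 -c "
from h import *
plan([.478,.3325,.135],1.766,dp=30)
"
```

```text
at [0.4765 0.3342 0.2614] [ 3.1409e+00 -1.2000e-03  1.7734e+00] op 0.0576 F [-0.2 -0.8 -1.4] t 28.25 n 5
[{"offset":[-0,0,25],"rotation":[0,-0,0]},{"offset":[-0,0,25],"rotation":[0,-0,0]},{"offset":[-0,0,25],"rotation":[0,-0,0]},{"offset":[-0,0,25],"rotation":[0,-0,0]},{"offset":[-0,0,25],"rotation":[0,-0,0]}]
```

>>> apply_moves --motion '[{"offset": [0,0,12],"rotation": [0,0,0.005]},{"offset": [0,0,22],"rotation": [0,0,0]},{"offset": [2,-1,26],"rotation": [0,0,0]},{"offset": [2,-1,26],"rotation": [0,0,0]},{"offset": [1,0,16],"rotation": [0,0,0]},{"offset": [0,0,6],"rotation": [0,0,0]},{"offset": [0,0,0],"rotation": [0,0,0]},{"offset": [0,0,0],"rotation": [0,0,0]}]'

```text
time: 28.92
tool_pos: [0.4811, 0.3305, 0.1527]
tool_rot: [3.133, -0.0, 1.755]
contact_force: [0.3, -0.9, -1.3]
opening: 0.0577
```

```bash
python3 -c "
from h import *
plan([.478,.3325,.135],1.766,dp=30)
"
```

```text
at [0.4811 0.3305 0.1527] [ 3.1333e+00 -1.0000e-04  1.7545e+00] op 0.0577 F [ 0.3 -0.9 -1.3] t 28.92 n 1
[{"offset":[2.6,-2.8,17.7],"rotation":[0.008,-0,-0.011]}]
```

>>> apply_moves --motion '[{"offset": [3,-3,6],"rotation": [0.008,0,-0.01]},{"offset": [0,0,8],"rotation": [0,0,0]},{"offset": [0,0,0],"rotation": [0,0,0]},{"offset": [0,0,0],"rotation": [0,0,0]}]'

```text
time: 29.25
tool_pos: [0.4796, 0.333, 0.1411]
tool_rot: [3.136, -0.002, 1.764]
contact_force: [0.3, 0.1, -1.0]
opening: 0.0575
```

```bash
python3 w.py w20; python3 -c "
from h import *
plan([.478,.3325,.105],1.766,dp=40)
"
```

```text
[0.4796 0.333  0.1411] [ 3.1357e+00 -1.7000e-03  1.7640e+00] 0.0575 29.25 cam [0.466 0.398 0.233]
at [0.4795 0.3329 0.1411] [ 3.1359e+00 -1.6000e-03  1.7641e+00] op 0.0575 F [-0.9  0.4 -1.6] t 29.3 n 1
[{"offset":[-0.2,-1.8,36.1],"rotation":[0.006,-0.002,-0.002]}]
```

View pics/w20.png

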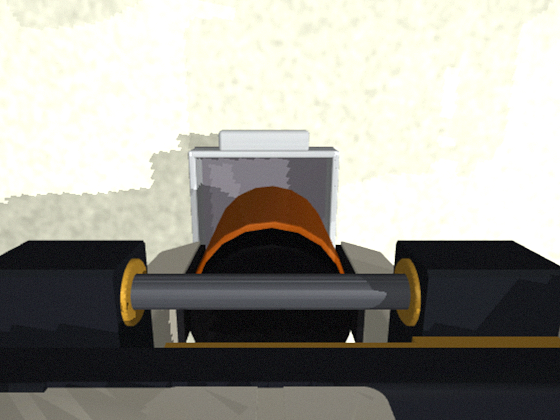

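>>> apply_moves --motion '[{"offset": [0,-2,8],"rotation": [0.005,0,0]},{"offset": [0,0,12],"rotation": [0,0,0]},{"offset": [0,0,9],"rotation": [0,0,0]},{"offset": [0,0,2],"rotation": [0,0,0]},{"offset": [0,0,0],"rotation": [0,0,0]}]'

```text
time: 29.72
tool_pos: [0.4777, 0.3332, 0.1091]
tool_rot: [3.139, -0.002, 1.765]
contact_force: [0.5, 0.3, -2.1]
opening: 0.0574
```

```bash
python3 -c "
from h import *
plan([.478,.3325,.105],1.766,dp=40)
"
```

```text
at [0.4777 0.3332 0.1091] [ 3.1389e+00 -2.5000e-03  1.7648e+00] op 0.0574 F [ 0.5  0.3 -2.1] t 29.72 n 1
[{"offset":[-0.8,0.1,4.1],"rotation":[0.003,-0.002,-0.001]}]
```

>>> apply_moves --motion '[{"offset": [-1,0,3],"rotation": [0,0,0]},{"offset": [0,0,1.5],"rotation": [0,0,0]},{"offset": [0,0,0],"rotation": [0,0,0]}]'

```text
time: 29.97
tool_pos: [0.4781, 0.3324, 0.1055]
tool_rot: [3.138, -0.003, 1.765]
contact_force: [0.2, 0.7, -0.8]
opening: 0.0576
```

```bash
python3 -c "
from h import *
plan([.478,.3325,.105],1.766,dp=40)
"
```

```text
at [0.4781 0.3324 0.1055] [ 3.1383e+00 -2.7000e-03  1.7650e+00] op 0.0576 F [ 0.2  0.7 -0.8] t 29.97 n 1
[{"offset":[0.1,-0.1,0.5],"rotation":[0.003,-0.003,-0.001]}]
```

>>> apply_moves --motion '[{"offset": [0,0,0],"rotation": [0,0,0]},{"offset": [0,0,0],"rotation": [0,0,0]},{"offset": [0,0,0],"rotation": [0,0,0]},{"offset": [0,0,0],"rotation": [0,0,0]},{"offset": [0,0,0],"rotation": [0,0,0]},{"offset": [0,0,-10],"rotation": [0,0,0]},{"offset": [0,0,-20],"rotation": [0,0,0]},{"offset": [0,0,-35],"rotation": [0,0,0]},{"offset": [0,0,-35],"rotation": [0,0,0]},{"offset": [0,0,-35],"rotation": [0,0,0]},{"offset": [-20,0,-20],"rotation": [0,0,0]},{"offset": [-35,0,0],"rotation": [0,0,0]}]' --grip 0

```text
time: 30.97
tool_pos: [0.4871, 0.2811, 0.2713]
tool_rot: [3.136, -0.004, 1.771]
contact_force: [1.2, -0.0, -0.3]
opening: 0.0916
```

>>> apply_moves --motion '[{"offset": [-35,0,0],"rotation": [0,0,0]},{"offset": [-35,0,0],"rotation": [0,0,0]},{"offset": [-20,0,0],"rotation": [0,0,0]},{"offset": [0,0,0],"rotation": [0,0,0]},{"offset": [0,0,0],"rotation": [0,0,0]}]'

```text
time: 31.38
tool_pos: [0.5067, 0.1853, 0.2792]
tool_rot: [3.124, -0.003, 1.769]
contact_force: [-0.4, -0.2, -0.2]
opening: 0.0917
```

```bash
python3 w.py w21 slim_mid square_mid jar_mid carrier; python3 - <<'E'
from h import *
p=read_camera('side');cv2.imwrite('pics/side1.png',np.clip(p['img'][:,:,::-1]*1.4,0,255).astype(np.uint8))
q=read_camera('top');cv2.imwrite('pics/top2.png',np.clip(q['img'][:,:,::-1]*1.4,0,255).astype(np.uint8))
for P in (p,q):
  for k in ['slim_mid','square_mid','jar_mid','open_slim_mid','open_jar_mid','pellet_mid']:
    print(k,[(round(d['score'],2),[round(float(v),4) for v in d['location']]) for d in tip_of(k,P)[:2]])
c=np.array([.489,.2728]);a=.195
for n,y in (('slim',-.077),('sq',-.016),('jar',.061)): print(n,c+y*np.array([-np.sin(a),np.cos(a)]))
E
```

```text
[0.5067 0.1853 0.2792] [ 3.1243 -0.0034  1.7687] 0.0917 31.3833 cam [0.492 0.25  0.371]
slim_mid [(0.74, [0.5057, 0.1947, 0.055])]
square_mid []
jar_mid []
carrier []
slim_mid [(0.7, [0.5064, 0.1984, 0.0513])]
square_mid [(0.75, [0.4939, 0.2534, 0.0529])]
jar_mid [(0.87, [0.4769, 0.3318, 0.0474])]
open_slim_mid [(0.55, [0.6813, 0.0588, 0.0405])]
open_jar_mid [(0.81, [0.4552, -0.0597, 0.0371])]
pellet_mid [(0.19, [0.4876, 0.2763, 0.0005])]
slim_mid [(0.67, [0.5054, 0.1928, 0.0475])]
square_mid [(0.57, [0.4891, 0.2533, 0.0513]), (0.4, [0.5135, -0.2916, 0.0193])]
jar_mid [(0.52, [0.4788, 0.3325, 0.0471])]
open_slim_mid [(0.68, [0.6771, 0.0629, 0.0434])]
open_jar_mid [(0.8, [0.4536, -0.0588, 0.0386])]
pellet_mid [(0.52, [0.5106, -0.2898, 0.0183])]
slim [0.50392002 0.19725933]
sq [0.49210026 0.25710324]
jar [0.47718024 0.33264391]
```

View pics/w21.png

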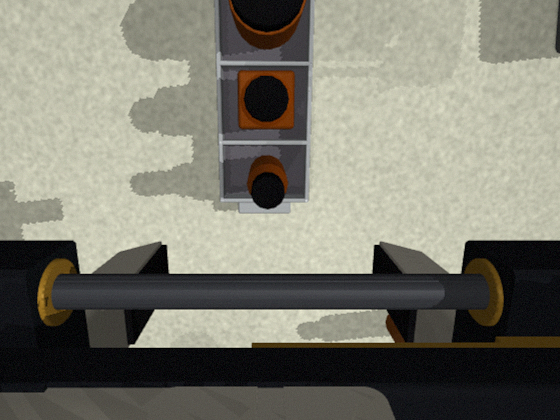

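View pics/side1.png

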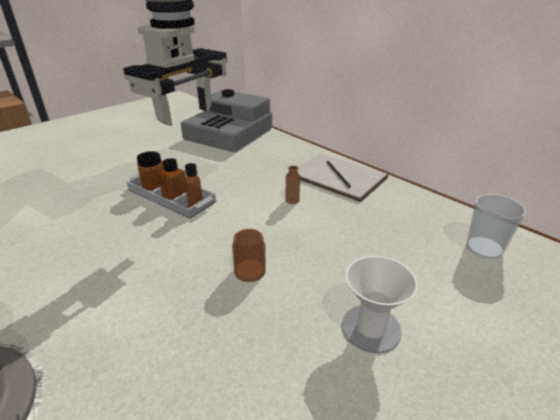

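View pics/top2.png

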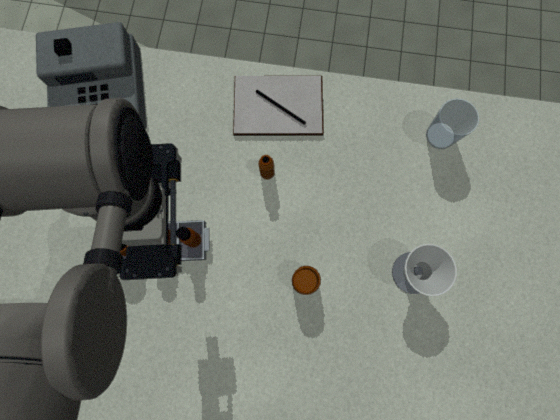

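```bash
python3 -c "
from cell import *
s=observe();print(s['time'],abs(s['qvel']).max());print(hand_in())"
```

```text
32.3333 0.0017950521955499266
the job is handed in; nothing more can be done
None
```

The job is handed in after about 32 s of the 102 s allowed. The capped slim bottle, square bottle and jar stand in the narrow, middle and wide bays of the carrier. The pellet went through the funnel into its keeper tube.

- **Containers:** the final pictures show all three upright and released. In the last side and top pictures the network puts each within about 5 mm of its bay centre, inside the limits of 14 mm across and 22 mm along the depth. The last wrist picture found only the slim bottle (of the three) and not the carrier, but it shows the jar (partly out of frame), square and slim bottle in their bays.
- **Pellet:** only the top camera found it, at about 18 mm height and 4 mm from the keeper axis. The side picture gave only a spurious low-score hit (0.19) on the carrier.
- **Open bottle and open jar:** both still stand, within about 4 mm of the first pictures, which is measurement noise.
- **Arm:** it was at rest (TCP about 0.28 m up) when I handed in, touching nothing.
- **One disturbance:** while lowering the slim bottle, a sideways force of about 4 N showed once. It went to zero after a 6 mm correction, and the bottle then stood normally.

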